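Tighten the pump nut of a pastry-filling depositor

ROBOT

A 6-joint arm with a two-finger parallel gripper is mounted at the origin on the work surface. World frame = base frame: x ahead of the robot, y to its left, z up, the work surface at z = 0. Lengths are in mm, angles in rad, forces in N, time in s.
With the tool pointing down it reaches from about 275 to 850 mm from the base axis. Payload 19 kg.
Tool frame: the origin (TCP) lies on the front face of the gripper's body, between the roots of the fingers; the fingertips stand 73 mm ahead of it and the grasp point (between the pads) lies 54 mm ahead of it (grip_depth is the distance from the TCP to the grasp point, in mm); z points along the fingers, y is the direction in which the jaws open and shut (so a half turn about z gives the same grasp; the last joint's range is limited). The gripper opens to 85 mm and grips with 20 to 120 N. Pads are 22 mm wide; open, the fingers measure 114 mm over their backs; the gripper's body (76 mm by 85 mm) begins 54 mm behind the grasp point. The pads swing forward as they close: fully open they stand 13 mm farther back than shut.
Start: joints at [1.03, 0.15, 1.437, -0, 1.554, -0.134], TCP at [227.516, 528.049, 303.867] pointing down, gripper open.
Joint ranges: [-2.8, 2.8], [-0.68, 2.1], [0.12, 2.68], [-1.39, 4.53], [0.16, 2.79], [-2.81, 2.81]. Speed limits (rad/s): [1.89, 1.89, 2.22, 3.01, 3.01, 3.01].

INTERFACE

Orientations are given as a rotation vector (axis times angle).
In Python, from plant import * gives the robot as it stands.
- The arm moves only by the tool drive_tool, never from a script. Its argument "motion" is a list of rows, each an object of numbers: "dx", "dy", "dz": the shift along the tool's x, y, z in cm; "ax", "ay", "az": the turn, a rotation vector about the tool's x, y, z in degrees. In form: [{"dx": .., "dy": .., "dz": .., "ax": .., "ay": .., "az": ..}, ...]. A call has exactly 8 rows; each row shifts and turns the pose as measured when the row begins, along the tool's axes as they then stand; what a row does not reach is not made up. A row lasts 1/8 s, in which the tool goes at most 62.5 mm and 10.7 degrees, less where a joint would pass 70% of its speed; a pose out of reach is approached as far as the arm can. A call with a gripper value outside its range is refused whole. "claw" is the opening, from -1 (shut) to 1 (fully open), set as the call begins (left out, the last holds). The fingers move at their own pace and stop on an object; "force" is the grip in N (left out, the last holds). Time passes only in rows, so rows that do not move let the fingers close, or fill a call up. It gives the time, the measured TCP pose, the force and the opening at its end, in the units of the state.
- get_obs(): the state, without advancing time (a new reading comes with each control period).
- capture(name): name is "side" or "top"; returns a dict with "image" (400x640x3 uint8, red, green, blue), "fx", "fy", "cx", "cy" (pixels), "T" (4x4, takes a point from camera to world coordinates). Camera axes: x right, y down, z forward; pixel columns grow to the right and rows downward; lengths in mm; the calibration is good to about 2 mm. A picture is of the moment at which its call begins. There is no depth.
- close_job(): hands the job in, once; it reports no verdict.
The state is a dict: "t": time; "q": joint angles; "dq": joint speeds; "effort": joint torques, N m; "eef_pos": TCP position; "eef_rot": TCP orientation; "contact_force": force on the tool from outside, world axes, zero at the start; "ft_torque": the same for the moment, N m; "finger_gap": finger opening in mm.
Only numpy, scipy, OpenCV 4.12 (cv2) and the standard library are available. Lean on these libraries where they do the work, as an engineer would, in place of code of your own. Each camera call takes 0.05 s, during which the arm holds its last target.

TASK

Take the T-handled key out of its wooden stand, put its square socket down the deep bore of the aluminium pump block and feel it fully home onto the square nut at the bottom, then tighten the nut clockwise until it comes up firm, to about 0.5 newton metres and never as much as 1. Feel for the nut gently, never pressing or knocking the key hard against nut or pump. Then stand the key back upright in its stand, let go, and leave the mug, bowl and brush alone.

Things in the scene. Friction and masses are not known exactly. Their poses are not given: they have to be found in the camera images.
- key: Steel T-handled box key, loose, 0.35 kg (0.8 to 1.2 times that), 153 mm tall, standing upright in the stand, socket down. Origin: centre of the socket's lower end; z up the 16 mm stem. Socket: the lowest 36 mm, a square tube, opening 21.4 mm square with its flats across the key's x and y, 27 mm over its flats, 36.5 mm over its corners. Half a turn looks the same.
- key_bar (a point): Centre of the key's cross bar, 140 mm above the key's origin, on its axis; axes as the key's. The dark steel bar is 90 mm long (along x), 16 mm thick (along y) and 26 mm tall, flat-sided: grip it here across its 16 mm, firmly, so that it does not tilt or twist in the fingers.
- stand: Wooden block 80 x 80 x 50 mm, fixed to the table, with a round hole 44 mm across and 38 mm deep in its top centre (3 mm chamfer). Origin: centre of its underside. The key stands on the hole's floor, its own origin then 12 mm above this one.
- pump: Aluminium block, fixed: 110 x 110 x 100 mm tall on a 160 x 130 x 12 mm steel foot, with a flanged pipe stub out to 95 mm on its -x side, 81 mm high. Origin: centre of its underside, on the bore's axis, z up.
- bore_mouth (a point): Centre of the mouth of the vertical round bore in the pump's top, 100 mm above the pump's origin. Bore 42 mm across, 76 mm deep, 4 mm chamfer. Axes as the pump's.
- nut_place (a point): Centre of the nut's top, on the bore's axis, 61 mm below the mouth; axes are the pump's, NOT the nut's. Nut: 19 mm square, 13 mm tall, edges chamfered 4 mm down, a 10 mm stud 6 mm proud. Its square is turned differently every time, unmeasured; the socket drops on only within some 7 degrees, each quarter turn. Fully home the key's origin is 13 mm below this point; misaligned it rests on the nut 1 to 4 mm below it.
- nut (a joint): How far the nut is screwed down on its stud, rad: grows clockwise seen from above, starts between 0.0 and 0.3, and comes to a dead stop at 1.0 (tight). Running friction 0.1 N m. It stays where it is left.
- stud (a joint): Springy twist of the stud (which carries the nut) in the pump, rad, clockwise from above positive, about 0 at rest: it is the torque on the nut divided by 3 N m per rad (0.03 while the nut runs; 0.1 is 0.3 N m, 0.17 is 0.5 N m, 0.32 is about 1 N m, too much). It springs back when the key is let go, while the nut stays tight.
- mug: White ceramic mug, 80 mm across and 90 mm tall, a bystander. Origin: centre of its underside.
- bowl: Small steel bowl, 120 mm across and 50 mm tall, a bystander. Origin: centre of its underside.
- brush: Pastry brush with wooden handle lying flat, 220 mm long, a bystander. Origin: under its middle.
Not all that is in view belongs to the job. What is shaped like the stand but green or yellow is not meant.

How it is judged (in metres and radians):
On the way, in this order (a step that is already met when the one before it is completed fails the run):
1. the key's socket is fully home on the nut at the bottom of the bore (its end at least 10 mm below the nut's top, upright) (z of key in the frame of nut_place below -0.01 m and horizontal distance between key and nut_place below 0.003 m and angle between key's own z axis and vertical below 0.07 rad), for 0.1 s.
2. the nut is screwed right down and pulled firm with the key still on it: at least 0.3 N m (stud twist over 0.1 rad) (value of joint nut above 0.95 rad and value of joint stud above 0.1 rad and z of key in the frame of nut_place below -0.006 m), for 0.1 s.
At the end, for the whole second after the job is handed in: The nut is tight (within 0.07 rad of its stop) with the stud relaxed, and the key stands released, upright within 0.08 rad and at rest in the stand's hole (within 10 mm of its axis, within 4 mm of the hole's floor) (value of joint nut above 0.93 rad and value of joint stud below 0.05 rad and horizontal distance between key and stand below 0.01 m and z of key in the frame of stand between 0.008 and 0.016 m and angle between key's own z axis and vertical below 0.08 rad and linear speed of key below 0.02 m/s); the robot touches nothing.
It fails at once if the nut is overtightened: stud twist over 0.32 rad (about 1 N m) (value of joint stud above 0.32 rad).
It fails at once if the key, while its socket is not yet on the nut (its end less than 5 mm below the nut's top), is pressed or knocked against the nut or the pump with more than 40 N (contact force between key and pump above 40 N and z of key in the frame of nut_place above -0.005 m).
It fails at once if a bystander (mug, bowl or brush) is moved by more than 15 mm (distance of any of mug, bowl, brush from where it was at the start of the episode above 0.015 m).
It also fails if it takes over 67 s, if anything falls off the work surface, if the arm or the gripper's body presses on something with over 40 N, if the wrist force passes 120 N, or if a joint passes its speed limit or range.

## Working session

There is one attempt and no reset: what is moved stays moved. The work goes in short steps, Python scripts to look and compute and a tool call to move; the robot and the scene stay as the last step left them, time stands still between calls to the robot, and variables do not carry over. Pictures are saved under pics/ and viewed, and the job is handed in when it is done.

Besides the shell and the picture viewer there is one more tool, called in YAML: its name, and indented under it one key for each argument. drive_tool: Moves the arm, as the interface text tells. Its arguments: {"type":"object","properties":{"motion":{"type":"array"},"claw":{"type":"number"},"force":{"type":"number"}},"required":["motion"]}

```bash
ls; mkdir -p pics; python3 - <<'E'
from plant import *
import cv2,numpy as np
for n in ("side","top"):
    c=capture(n); cv2.imwrite(f"pics/{n}0.png",c["image"][:,:,::-1]); print(n,c["fx"],c["fy"],c["cx"],c["cy"]); print(np.round(c["T"],4).tolist())
print(get_obs())
E
```

```text
pics
side 361.40650598553594 361.40650598553594 323.31450747976044 199.76054390834153
[[0.9885, -0.1193, 0.0927, 525.4497], [-0.1499, -0.6963, 0.702, -739.5642], [-0.0192, -0.7078, -0.7061, 851.3288], [0.0, 0.0, 0.0, 1.0]]
top 483.61176053271566 483.61176053271566 309.349803653298 205.03075263217428
[[-0.0153, -0.9954, 0.0942, 494.2911], [-0.9997, 0.0169, 0.0162, -25.4421], [-0.0177, -0.0939, -0.9954, 1545.3641], [0.0, 0.0, 0.0, 1.0]]
{'t': 0.1, 'q': array([ 1.03001072e+00,  1.50897728e-01,  1.43793306e+00, -9.43653846e-06,
        1.55378247e+00, -1.33977770e-01]), 'dq': array([ 0.00089822, -0.00115493, -0.00042964, -0.00063534,  0.00074369,
       -0.0013838 ]), 'effort': array([ 4.35426948e-03, -7.14383626e+01, -5.71794462e+01, -2.80519489e-04,
        6.87822510e-03, -3.69024679e-05]), 'eef_pos': array([227.45364615, 527.95178549, 303.3744652 ]), 'eef_rot': array([-6.34548267e-01, -3.07650515e+00,  1.51753048e-03]), 'contact_force': array([-0.22195842, -0.47601529, -0.21868613]), 'ft_torque': array([-0.02875052,  0.02625318,  0.01626222]), 'finger_gap': 85.37605966579596}
```

View pics/side0.png

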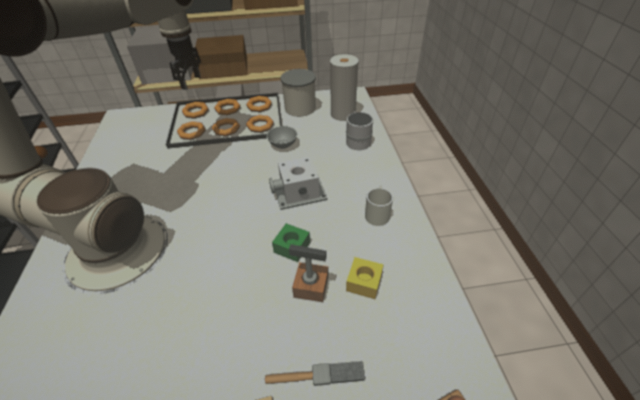

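View pics/top0.png

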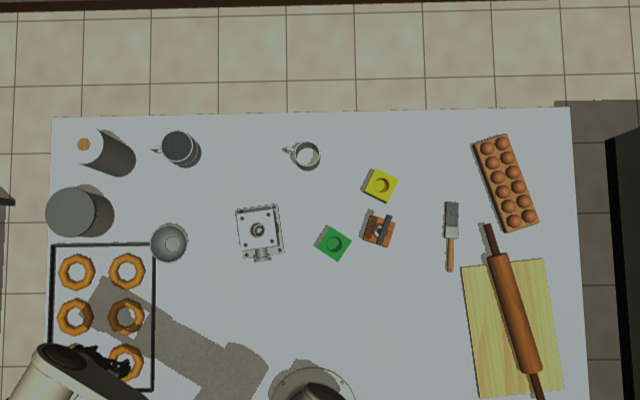

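Candidates for the stand are the wooden brown block with the key (top 378,230; side 310,282), a green block (top 333,243; side 291,240) and a yellow block (top 380,184; side 365,277). I choose the brown one. The pump is at top (259,231), side (300,180). Next come close crops.

```bash
cat > h.py <<'E'
import numpy as np,cv2
from plant import *
def ray(c,u,v):
    d=np.array([(u-c["cx"])/c["fx"],(v-c["cy"])/c["fy"],1.0]); T=np.array(c["T"]); return T[:3,3],T[:3,:3]@d
def onz(c,u,v,z):
    o,d=ray(c,u,v); return (o+d*(z-o[2])/d[2])[:2]
def proj(c,p):
    T=np.array(c["T"]); q=T[:3,:3].T@(np.array(p)-T[:3,3]); return c["cx"]+c["fx"]*q[0]/q[2],c["cy"]+c["fy"]*q[1]/q[2]
def two(c1,p1,c2,p2):
    o1,d1=ray(c1,*p1);o2,d2=ray(c2,*p2);d1/=np.linalg.norm(d1);d2/=np.linalg.norm(d2)
    s=np.linalg.lstsq(np.c_[d1,-d2],o2-o1,rcond=None)[0]; a=o1+s[0]*d1;b=o2+s[1]*d2
    return (a+b)/2,np.linalg.norm(a-b)
def crop(c,u,v,r,k,f):
    im=c["image"][v-r:v+r,u-r:u+r,::-1]; cv2.imwrite(f,cv2.resize(im,None,fx=k,fy=k,interpolation=cv2.INTER_CUBIC))
E
python3 - <<'E'
from h import *
t=capture("top");s=capture("side")
a=[]
for c,u,v,r in((t,378,230,25),(t,259,231,35),(s,310,268,30),(s,298,180,35)):
    im=c["image"][v-r:v+r,u-r:u+r,::-1]; a.append(cv2.resize(im,(300,300),interpolation=cv2.INTER_CUBIC))
cv2.imwrite("pics/crops.png",np.vstack([np.hstack(a[:2]),np.hstack(a[2:])]))
np.save("cams.npy",{"top":t,"side":s},allow_pickle=True)
E
```

```text
(no output)
```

View pics/crops.png

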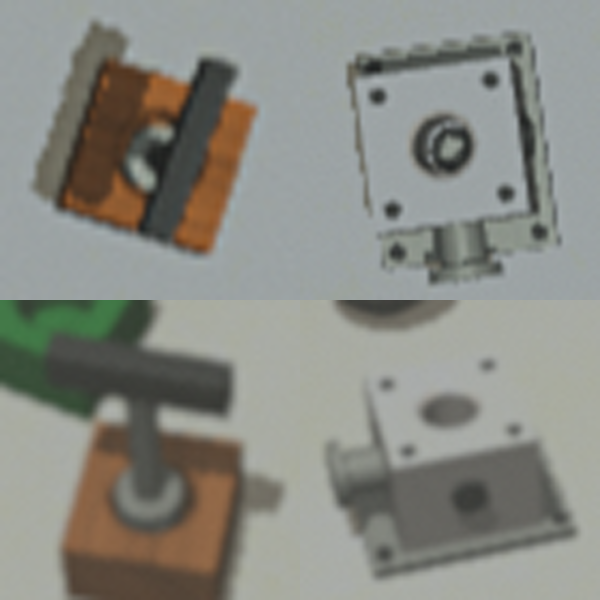

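```bash
python3 - <<'E'
from h import *
C=np.load("cams.npy",allow_pickle=True).item()
t,s=C["top"],C["side"]
def box(m,off,k):
    cs,_=cv2.findContours(m,cv2.RETR_EXTERNAL,cv2.CHAIN_APPROX_NONE); c=max(cs,key=cv2.contourArea)
    return c
k=8
def up(c,u,v,r): return cv2.resize(c["image"][v-r:v+r,u-r:u+r],None,fx=k,fy=k,interpolation=cv2.INTER_CUBIC)
def topix(P,u,v,r): P=np.asarray(P,float); return np.c_[(P[:,0]+.5)/k-.5+u-r,(P[:,1]+.5)/k-.5+v-r]
# bar in top
u,v,r=378,230,25; im=up(t,u,v,r); hsv=cv2.cvtColor(im,cv2.COLOR_RGB2HSV)
m=((hsv[...,2]<105)&(hsv[...,1]<90)).astype(np.uint8)*255
m=cv2.morphologyEx(m,cv2.MORPH_OPEN,np.ones((15,15)))
cb=box(m,0,k); rb=cv2.minAreaRect(cb); pb=topix(cv2.boxPoints(rb),u,v,r)
print("bar px",pb.mean(0),[x/k for x in rb[1]]); W=np.array([onz(t,*p,165) for p in pb]); print("bar@165",W.mean(0),W.tolist())
m2=((hsv[...,1]>110)&(hsv[...,0]<20)).astype(np.uint8)*255
m2=cv2.bitwise_or(m2,m); h=cv2.convexHull(box(m2,0,k))
vis=im[:,:,::-1].copy(); cv2.drawContours(vis,[cb],-1,(0,255,0),1); cv2.drawContours(vis,[h],-1,(255,0,0),1)
m3=((hsv[...,1]>110)&(hsv[...,0]<20)).astype(np.uint8)*255
h3=cv2.convexHull(box(cv2.morphologyEx(m3,cv2.MORPH_CLOSE,np.ones((25,25))),0,k)); r3=cv2.minAreaRect(h3)
p3=topix(cv2.boxPoints(r3),u,v,r); cv2.polylines(vis,[h3],True,(255,0,255),1)
W=np.array([onz(t,*p,50) for p in p3]); print("stand top@50",W.mean(0),[np.linalg.norm(W[i]-W[i-1]) for i in range(4)],W.round(1).tolist())
# pump
u,v,r=259,231,35; im=up(t,u,v,r); g=cv2.cvtColor(im,cv2.COLOR_RGB2GRAY); print(np.percentile(g,[5,30,50,80,95]))
vis2=im[:,:,::-1]
cv2.imwrite("pics/m1.png",np.hstack([cv2.resize(vis,(400,400)),cv2.resize(vis2,(400,400))]))
E
```

```text
bar px [380.73536062 228.62302732] [12.739514350891113, 31.899860382080078]
bar@165 [ 554.15674947 -205.21839386] [[518.0611370691188, -171.84045617162306], [603.068882797332, -204.914613044341], [590.1635607502357, -238.666532560928], [505.3334172438289, -205.4519736816156]]
stand top@50 [ 558.98706    -197.22425484] [np.float64(46.706300181670805), np.float64(80.42137161750661), np.float64(46.91481234061794), np.float64(80.30541123329067)] [[529.0, -161.5], [604.6, -188.8], [588.9, -233.0], [513.5, -205.6]]
[ 79. 156. 160. 161. 163.]
```

View pics/m1.png

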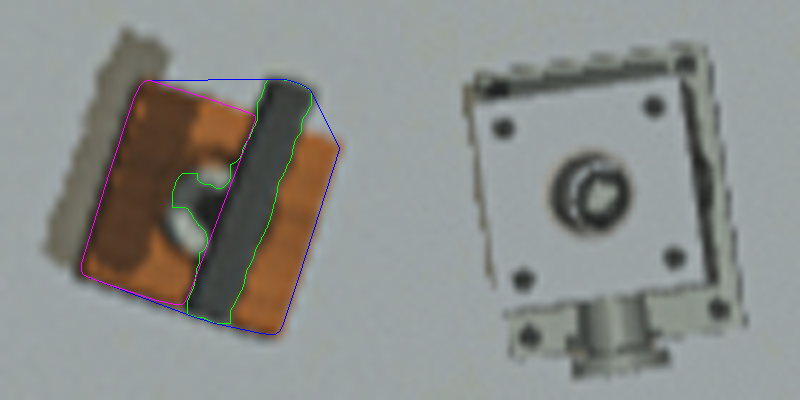

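```bash
python3 - <<'E'
from h import *
C=np.load("cams.npy",allow_pickle=True).item()
t,s=C["top"],C["side"]
k=8
def up(c,u,v,r,k=k): return cv2.resize(c["image"][v-r:v+r,u-r:u+r],None,fx=k,fy=k,interpolation=cv2.INTER_CUBIC)
def topix(P,u,v,r): P=np.asarray(P,float).reshape(-1,2); return np.c_[(P[:,0]+.5)/k-.5+u-r,(P[:,1]+.5)/k-.5+v-r]
big=lambda m:max(cv2.findContours(m,cv2.RETR_EXTERNAL,cv2.CHAIN_APPROX_NONE)[0],key=cv2.contourArea)
u,v,r=378,230,25; im=up(t,u,v,r); hsv=cv2.cvtColor(im,cv2.COLOR_RGB2HSV)
m=((hsv[...,2]<105)&(hsv[...,1]<90)).astype(np.uint8)*255
m=cv2.morphologyEx(m,cv2.MORPH_OPEN,cv2.getStructuringElement(cv2.MORPH_ELLIPSE,(37,37)))
cb=big(m); rb=cv2.minAreaRect(cb); pb=topix(cv2.boxPoints(rb),u,v,r)
W=np.array([onz(t,*p,165) for p in pb]); e=[W[i]-W[i-1] for i in range(4)]
L=max(e,key=np.linalg.norm); print("bar px",pb.mean(0),"@165",W.mean(0),[round(np.linalg.norm(x),1) for x in e],"ang",np.degrees(np.arctan2(L[1],L[0])))
m3=((hsv[...,1]>110)&(hsv[...,0]<20)).astype(np.uint8)*255
pts=np.vstack(cv2.findContours(m3,cv2.RETR_EXTERNAL,cv2.CHAIN_APPROX_NONE)[0]); h=cv2.convexHull(pts); r3=cv2.minAreaRect(h)
p3=topix(cv2.boxPoints(r3),u,v,r); W=np.array([onz(t,*p,50) for p in p3]); print("stand",W.mean(0),[round(np.linalg.norm(W[i]-W[i-1]),1) for i in range(4)], W.round(1).tolist())
vis=im[:,:,::-1].copy(); cv2.drawContours(vis,[cb],-1,(0,255,0),1); cv2.drawContours(vis,[h],-1,(255,0,0),1); cv2.polylines(vis,[cv2.boxPoints(r3).astype(int)],True,(255,0,255),1)
# bore
u,v,r=258,230,12;k=16; im=up(t,u,v,r,16); g=cv2.cvtColor(im,cv2.COLOR_RGB2GRAY)
m=(g<140).astype(np.uint8)*255; 
c=big(m); el=cv2.fitEllipse(c); pc=topix([el[0]],u,v,r)[0]; print("bore px",pc,el[1][0]/k,el[1][1]/k,"@100",onz(t,*pc,100),"dia mm",np.mean(el[1])/k*1440/483.6)
vis2=im[:,:,::-1].copy(); cv2.drawContours(vis2,[c],-1,(0,255,0),1)
cv2.imwrite("pics/m2.png",np.hstack([cv2.resize(vis,(400,400)),cv2.resize(vis2,(400,400))]))
# side bore
u,v,r=297,170,15; im=up(s,u,v,r,16); g=cv2.cvtColor(im,cv2.COLOR_RGB2GRAY); 
m=(g<135).astype(np.uint8)*255;vis3=im[:,:,::-1].copy()
for c in cv2.findContours(m,cv2.RETR_EXTERNAL,cv2.CHAIN_APPROX_NONE)[0]:
    if cv2.contourArea(c)>2000:
        el=cv2.fitEllipse(c);ps=topix([el[0]],u,v,r)[0];print("side ell",ps,np.array(el[1])/k,onz(s,*ps,100)); cv2.drawContours(vis3,[c],-1,(0,255,0),1); print(two(t,pc,s,ps))
# side key bar
u,v,r=310,262,30; im=up(s,u,v,r,16); hsv=cv2.cvtColor(im,cv2.COLOR_RGB2HSV); vis4=im[:,:,::-1].copy()
m=(hsv[...,2]<85).astype(np.uint8)*255
m=cv2.morphologyEx(m,cv2.MORPH_OPEN,np.ones((60,60)))
c=big(m);rs=cv2.minAreaRect(c);ps=topix([rs[0]],u,v,r)[0]; print("side bar",ps,np.array(rs[1])/k); cv2.drawContours(vis4,[c],-1,(0,255,0),2)
for z in(152,155,158): print(z,onz(s,*ps,z))
cv2.imwrite("pics/m3.png",np.hstack([cv2.resize(vis3,(400,400)),cv2.resize(vis4,(400,400))]))
E
```

```text
bar px [381.85021925 228.7964592 ] @165 [ 553.60552414 -208.37478535] [np.float64(30.0), np.float64(90.6), np.float64(30.1), np.float64(90.5)] ang -23.438133515571305
stand [ 553.33663993 -213.67139296] [np.float64(81.1), np.float64(80.5), np.float64(81.5), np.float64(80.3)] [[528.3, -162.0], [604.4, -188.3], [578.2, -265.5], [502.5, -238.9]]
bore px [256.88343334 229.57659626] 15.208271026611328 15.701606750488281 @100 [559.95650587 156.27571028] dia mm 46.019669147046564
side ell [295.66502953 181.44319153] [ 7.07610941 35.50653076] [551.42714289 101.55296563]
(array([557.87878203, 163.07606671,  45.30196531]), np.float64(9.116651830832916))
side ell [297.13960552 170.44532776] [ 7.66591883 13.74768829] [561.18436617 153.31891095]
(array([560.70127034, 156.63182124,  97.18553033]), np.float64(1.232527494334111))
side bar [302.375   249.15625] [22.125  45.6875]
152 [ 542.12508284 -202.71270669]
155 [ 542.05354843 -205.0157072 ]
158 [ 541.98201402 -207.31870772]
```

View pics/m2.png

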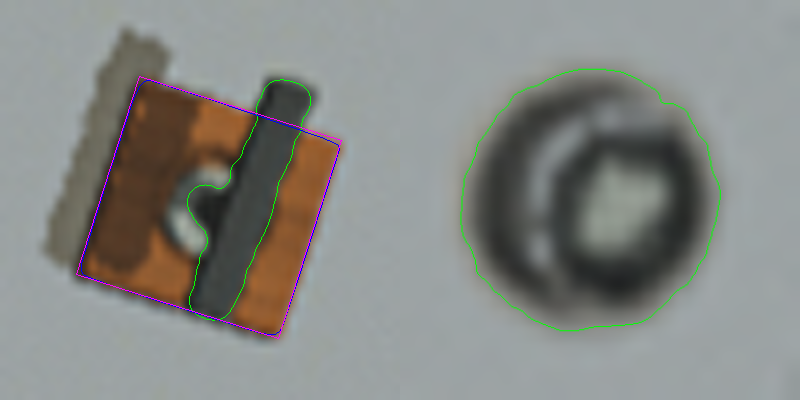

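View pics/m3.png

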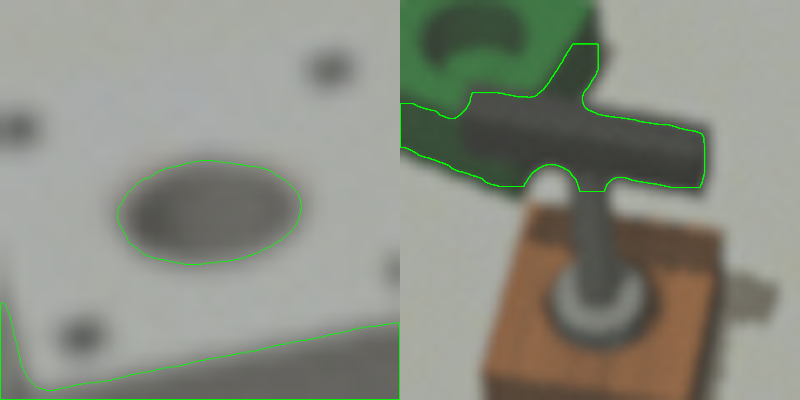

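```bash
python3 - <<'E'
from h import *
C=np.load("cams.npy",allow_pickle=True).item()
t,s=C["top"],C["side"]; k=8
u,v,r=378,230,25; im=cv2.resize(t["image"][v-r:v+r,u-r:u+r],None,fx=k,fy=k,interpolation=cv2.INTER_CUBIC)
hsv=cv2.cvtColor(im,cv2.COLOR_RGB2HSV)
m=((hsv[...,2]<115)&(hsv[...,1]<95)).astype(np.uint8)
m=cv2.morphologyEx(m,cv2.MORPH_OPEN,cv2.getStructuringElement(cv2.MORPH_ELLIPSE,(25,25)))
R=[];Lf=[]
ys=np.where(m.any(1))[0]; print(ys.min(),ys.max())
for y in range(ys.min()+30,ys.max()-30):
    xs=np.where(m[y])[0]; R.append((xs.max()+.5,y))
    if y<ys.min()+70 or y>ys.max()-60: Lf.append((xs.min()-.5,y))
P=lambda A:np.array([onz(t,(x+.5)/k-.5+u-r,(y+.5)/k-.5+v-r,165) for x,y in A])
for n,A in(("R",R),("L",Lf)):
    W=P(A).astype(np.float32); l=cv2.fitLine(W,cv2.DIST_HUBER,0,.01,.01).ravel(); print(n,l,np.degrees(np.arctan2(l[1],l[0])))
# ends
W=P([(x,y) for x,y in np.argwhere(m)[:,::-1][::7]]); d=np.array([np.cos(np.radians(-21)),np.sin(np.radians(-21))]); pr=W@d; print(pr.min(),pr.max(),"mid along",(pr.min()+pr.max())/2)
for p in ((553.3,-213.7,0),):
    for z in (0,50):
        print([tuple(np.round(proj(s,(p[0]+a,p[1]+b,z)),1)) for a,b in((-25,51.7),(51.1,25.4),(24.9,-51.8),(-50.8,-25.2))])
u,v,r=257,230,14
for n,c,u,v,r in(("nut",t,259,230,9),("sidebase",s,308,282,25)):
    im=cv2.resize(c["image"][v-r:v+r,u-r:u+r,::-1],(500,500),interpolation=cv2.INTER_CUBIC); im=cv2.convertScaleAbs(im,alpha=1.4); cv2.imwrite(f"pics/{n}.png",im)
cv2.imwrite("pics/nn.png",np.hstack([cv2.resize(cv2.imread(f"pics/{n}.png"),(400,400)) for n in("nut","sidebase")]))
E
```

```text
39 324
R [ 9.2858768e-01 -3.7111318e-01  5.5820990e+02 -2.2559761e+02] -21.784285
L [ 9.0755051e-01  4.1994289e-01  5.6215875e+02 -1.7494231e+02] 24.830982
545.2366605177089 636.7302934384563 mid along 590.9834769780825
[(np.float64(299.1), np.float64(271.6)), (np.float64(327.6), np.float64(275.8)), (np.float64(322.3), np.float64(302.2)), (np.float64(292.4), np.float64(297.4))]
[(np.float64(297.9), np.float64(261.0)), (np.float64(327.4), np.float64(265.2)), (np.float64(321.9), np.float64(292.1)), (np.float64(290.8), np.float64(287.2))]
```

View pics/nn.png

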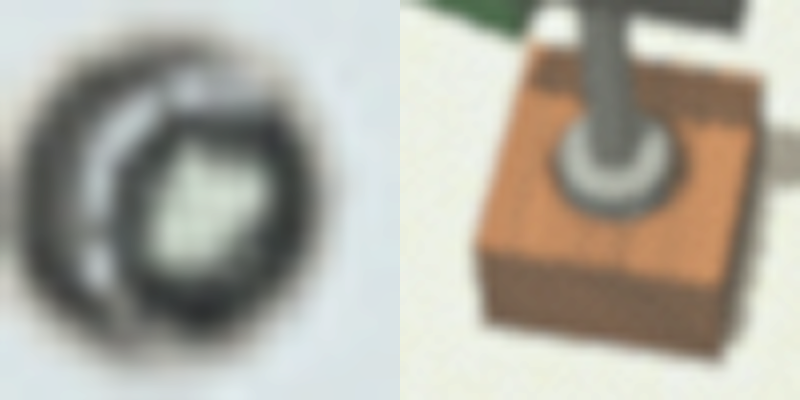

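```bash
cat >> h.py <<'E'
from scipy.spatial.transform import Rotation as Ro
def go(x,y,z,yaw,n=None):
    """target TCP, pointing straight down, tool-y at world angle yaw deg; prints total shift cm in current tool axes and turn deg"""
    o=get_obs(); R=Ro.from_rotvec(o["eef_rot"]); a=np.radians(yaw)
    Rt=Ro.from_matrix(np.array([[-np.sin(a)*-1*-1 if 0 else np.sin(a)*-1,np.cos(a),0],[np.cos(a),np.sin(a),0],[0,0,-1]]).T.T)
    # columns: x=(-? ), y=(cos,sin)
    X=np.array([-np.sin(a),np.cos(a),0]);Y=np.array([np.cos(a),np.sin(a),0]);Z=np.array([0,0,-1.]); X=np.cross(Y,Z)
    Rt=Ro.from_matrix(np.c_[X,Y,Z])
    d=R.inv().apply(np.array([x,y,z])-o["eef_pos"])/10
    w=np.degrees((R.inv()*Rt).as_rotvec())
    Rm=R.as_matrix(); print("t",round(o["t"],2),"pos",o["eef_pos"].round(1),"yaw",round(np.degrees(np.arctan2(Rm[1,1],Rm[0,1])),2),"tilt",np.degrees(Rm[:2,2]).round(2),"F",o["contact_force"].round(1),"M",o["ft_torque"].round(3),"gap",round(o["finger_gap"],1))
    print("shift cm",d.round(2),"turn",w.round(2)); return d,w
E
python3 - <<'E'
from h import *
go(552,-214,303,68.2)
C=np.load("cams.npy",allow_pickle=True).item();t=C["top"];k=16
u,v,r=259,230,9;im=cv2.resize(t["image"][v-r:v+r,u-r:u+r],None,fx=k,fy=k,interpolation=cv2.INTER_CUBIC);g=cv2.cvtColor(im,cv2.COLOR_RGB2GRAY).astype(float)
for th in(110,120,130):
    m=(g>th).astype(np.uint8); n,l,st,ce=cv2.connectedComponentsWithStats(m); i=l[int(9.0*k),int(9.0*k)]
    mm=l==i; ys,xs=np.where(mm); cx,cy=xs.mean(),ys.mean(); z=((xs-cx)-1j*(ys-cy)); f=(z**4).sum()/(abs(z)**4).sum()
    px=((cx+.5)/k-.5+u-r,(cy+.5)/k-.5+v-r)
    print(th,i,len(xs)/k**2,px,onz(t,*px,39),"corner ang img",np.degrees(np.angle(f))/4,abs(f), cv2.minAreaRect(np.c_[xs,ys].astype(np.int32)))
E
```

```text
t 0.2 pos [227.5 528.  303.5] yaw 66.69 tilt [-0.02 -0.04] F [0.3 0.2 0.2] M [-0.009  0.05   0.017] gap 85.3
shift cm [-59.16 -55.3    0.09] turn [-0.04 -0.01 -1.51]
110 3 16.1875 (np.float64(258.7227165781853), np.float64(229.93231177606177)) [561.52597676 158.2011589 ] corner ang img 32.575310500822646 0.2109968767864023 ((149.14865112304688, 154.3918914794922), (66.97806549072266, 78.30036163330078), 17.10272979736328)
120 4 13.609375 (np.float64(258.72678673938003), np.float64(229.92763346727898)) [561.54036236 158.18835732] corner ang img 32.53145145032717 0.23740612413298057 ((149.29847717285156, 154.30477905273438), (61.98286819458008, 73.17491912841797), 17.525569915771484)
130 4 10.9921875 (np.float64(258.7210820895522), np.float64(229.93821073205402)) [561.50766214 158.20636809] corner ang img 31.91479931502206 0.2765693633274689 ((148.8502655029297, 154.403564453125), (54.38954162597656, 70.00224304199219), 22.47943687438965)
```

drive_tool:
  motion:
    - {"dx": -4.2,"dy": -3.95}
    - {"dx": -4.2,"dy": -3.95}
    - {"dx": -4.2,"dy": -3.95}
    - {"dx": -4.2,"dy": -3.95}
    - {"dx": -4.2,"dy": -3.95}
    - {"dx": -4.2,"dy": -3.95}
    - {"dx": -4.2,"dy": -3.95}
    - {"dx": -4.2,"dy": -3.95}
  claw: 0.2
  force: 100

```text
validation failed for argument at $.mo...
```

```bash
python3 -c "
from h import *
go(552,-214,303,68.2)"
```

```text
t 0.2 pos [227.5 528.  303.5] yaw 66.69 tilt [-0.02 -0.04] F [0.3 0.2 0.2] M [-0.009  0.05   0.017] gap 85.3
shift cm [-59.16 -55.3    0.09] turn [-0.04 -0.01 -1.51]
```

Every key is needed in each row.

drive_tool:
  motion:
    - {"dx": -4.2,"dy": -3.95,"dz": 0,"ax": 0,"ay": 0,"az": 0}
    - {"dx": -4.2,"dy": -3.95,"dz": 0,"ax": 0,"ay": 0,"az": 0}
    - {"dx": -4.2,"dy": -3.95,"dz": 0,"ax": 0,"ay": 0,"az": 0}
    - {"dx": -4.2,"dy": -3.95,"dz": 0,"ax": 0,"ay": 0,"az": 0}
    - {"dx": -4.2,"dy": -3.95,"dz": 0,"ax": 0,"ay": 0,"az": 0}
    - {"dx": -4.2,"dy": -3.95,"dz": 0,"ax": 0,"ay": 0,"az": 0}
    - {"dx": -4.2,"dy": -3.95,"dz": 0,"ax": 0,"ay": 0,"az": 0}
    - {"dx": -4.2,"dy": -3.95,"dz": 0,"ax": 0,"ay": 0,"az": 0}
  claw: 0.2
  force: 100

```text
t: 1.2
eef_pos: [414.1, 95.0, 302.9]
eef_rot: [0.624, 3.078, -0.002]
contact_force: [1.1, 0.2, -0.0]
finger_gap: 51.4
```

```bash
python3 -c "
from h import *
go(552,-214,303,68.2)"
```

```text
t 1.2 pos [414.1  95.  302.9] yaw 67.09 tilt [ 0.03 -0.09] F [ 1.1  0.2 -0. ] M [0.021 0.035 0.008] gap 51.4
shift cm [-24.73 -23.09   0.04] turn [-0.07  0.06 -1.11]
```

drive_tool:
  motion:
    - {"dx": -4,"dy": -3.8,"dz": 0,"ax": 0,"ay": 0,"az": -0.3}
    - {"dx": -4,"dy": -3.8,"dz": 0,"ax": 0,"ay": 0,"az": -0.3}
    - {"dx": -4,"dy": -3.8,"dz": 0,"ax": 0,"ay": 0,"az": -0.3}
    - {"dx": -4,"dy": -3.8,"dz": 0,"ax": 0,"ay": 0,"az": -0.2}
    - {"dx": -4,"dy": -3.8,"dz": 0,"ax": 0,"ay": 0,"az": 0}
    - {"dx": -3,"dy": -2.8,"dz": 0,"ax": 0,"ay": 0,"az": 0}
    - {"dx": -1.5,"dy": -1.3,"dz": 0,"ax": 0,"ay": 0,"az": 0}
    - {"dx": 0,"dy": 0,"dz": 0,"ax": 0,"ay": 0,"az": 0}

```text
t: 2.2
eef_pos: [556.1, -227.1, 301.9]
eef_rot: [0.602, 3.083, -0.0]
contact_force: [-0.4, -0.2, 0.3]
finger_gap: 51.3
```

```bash
python3 -c "
from h import *
go(552,-214,206,68.2)
s=capture('side');t=capture('top');a=[]
for c,u,v,r in((s,305,240,60),(t,382,228,50)):
    a.append(cv2.resize(c['image'][v-r:v+r,u-r:u+r,::-1],(400,400),interpolation=cv2.INTER_CUBIC))
cv2.imwrite('pics/g1.png',np.hstack(a))"
```

```text
t 2.2 pos [ 556.1 -227.1  301.9] yaw 67.89 tilt [ 0.   -0.02] F [-0.4 -0.2  0.3] M [-0.012 -0.025  0.019] gap 51.3
shift cm [0.87 1.06 9.59] turn [-0.01  0.01 -0.31]
```

View pics/g1.png

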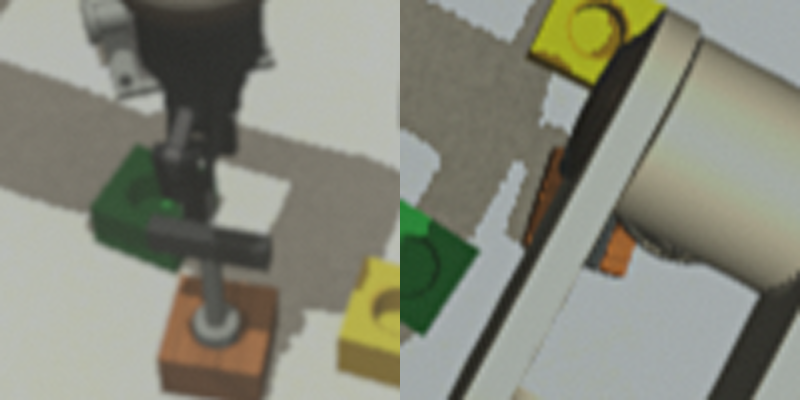

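drive_tool:
  motion:
    - {"dx": 0.87,"dy": 1.06,"dz": 0,"ax": 0,"ay": 0,"az": -0.3}
    - {"dx": 0,"dy": 0,"dz": 2.5,"ax": 0,"ay": 0,"az": 0}
    - {"dx": 0,"dy": 0,"dz": 2.5,"ax": 0,"ay": 0,"az": 0}
    - {"dx": 0,"dy": 0,"dz": 0,"ax": 0,"ay": 0,"az": 0}
    - {"dx": 0,"dy": 0,"dz": 0,"ax": 0,"ay": 0,"az": 0}
    - {"dx": 0,"dy": 0,"dz": 0,"ax": 0,"ay": 0,"az": 0}
    - {"dx": 0,"dy": 0,"dz": 0,"ax": 0,"ay": 0,"az": 0}
    - {"dx": 0,"dy": 0,"dz": 0,"ax": 0,"ay": 0,"az": 0}

```text
t: 3.3
eef_pos: [550.6, -205.5, 256.8]
eef_rot: [0.582, 3.08, -0.002]
contact_force: [-0.2, 0.2, -0.2]
finger_gap: 51.2
```

```bash
python3 -c "
from h import *
go(552,-214,206,68.2)
s=capture('side');a=[]
for p in ((552,-214,165),(552,-214,152),(552,-214,62)): print(p,np.round(proj(s,p),1))
for c,u,v,r in((s,308,255,30),):
    a.append(cv2.resize(c['image'][v-r:v+r,u-r:u+r,::-1],(600,600),interpolation=cv2.INTER_CUBIC))
cv2.imwrite('pics/g2.png',np.hstack(a))"
```

```text
t 3.3 pos [ 550.6 -205.5  256.8] yaw 68.6 tilt [ 0.38 -0.16] F [-0.2  0.2 -0.2] M [-0.063  0.005 -0.012] gap 51.2
shift cm [-0.41 -0.74  5.08] turn [-0.    0.41  0.4 ]
(552, -214, 165) [306.7 249. ]
(552, -214, 152) [307.  252.3]
(552, -214, 62) [308.8 273.5]
```

View pics/g2.png

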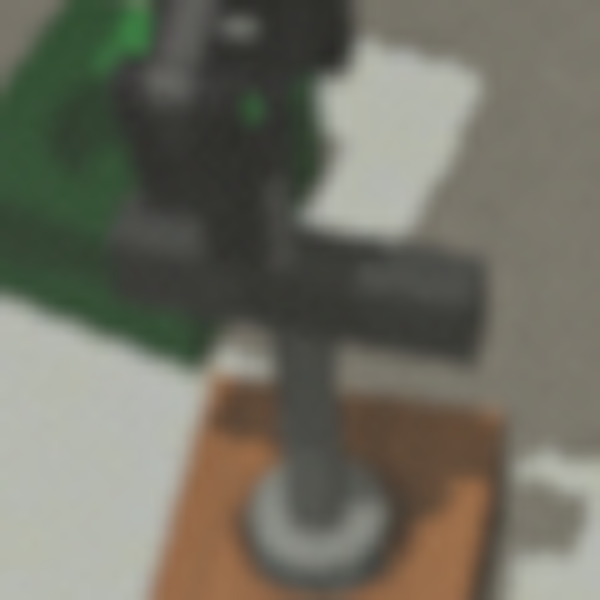

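drive_tool:
  motion:
    - {"dx": -0.22,"dy": -0.35,"dz": 0,"ax": 0,"ay": 0.4,"az": 0.3}
    - {"dx": -0.1,"dy": -0.2,"dz": 0,"ax": 0,"ay": 0,"az": 0}
    - {"dx": 0,"dy": 0,"dz": 0,"ax": 0,"ay": 0,"az": 0}
    - {"dx": 0,"dy": 0,"dz": 0,"ax": 0,"ay": 0,"az": 0}
    - {"dx": 0,"dy": 0,"dz": 0,"ax": 0,"ay": 0,"az": 0}
    - {"dx": 0,"dy": 0,"dz": 0,"ax": 0,"ay": 0,"az": 0}
    - {"dx": 0,"dy": 0,"dz": 0,"ax": 0,"ay": 0,"az": 0}
    - {"dx": 0,"dy": 0,"dz": 0,"ax": 0,"ay": 0,"az": 0}

```text
t: 4.35
eef_pos: [551.5, -212.5, 256.7]
eef_rot: [-0.592, -3.085, -0.0]
contact_force: [-0.6, -0.2, -0.4]
finger_gap: 51.3
```

```bash
python3 -c "
from h import *
go(552.3,-214,206,68.2)"
```

```text
t 4.35 pos [ 551.5 -212.5  256.7] yaw 68.25 tilt [-0.04  0.01] F [-0.6 -0.2 -0.4] M [-0.024 -0.005  0.023] gap 51.3
shift cm [-0.13 -0.11  5.06] turn [-0.   -0.04  0.05]
```

drive_tool:
  motion:
    - {"dx": -0.08,"dy": -0.08,"dz": 1.2,"ax": 0,"ay": 0,"az": 0}
    - {"dx": 0,"dy": 0,"dz": 1.2,"ax": 0,"ay": 0,"az": 0}
    - {"dx": 0,"dy": 0,"dz": 1.2,"ax": 0,"ay": 0,"az": 0}
    - {"dx": 0,"dy": 0,"dz": 0.8,"ax": 0,"ay": 0,"az": 0}
    - {"dx": 0,"dy": 0,"dz": 0.3,"ax": 0,"ay": 0,"az": 0}
    - {"dx": 0,"dy": 0,"dz": 0,"ax": 0,"ay": 0,"az": 0}
    - {"dx": 0,"dy": 0,"dz": 0,"ax": 0,"ay": 0,"az": 0}
    - {"dx": 0,"dy": 0,"dz": 0,"ax": 0,"ay": 0,"az": 0}

```text
t: 5.35
eef_pos: [551.9, -213.5, 205.9]
eef_rot: [-0.592, -3.084, -0.0]
contact_force: [-0.2, 0.5, -0.7]
finger_gap: 51.2
```

```bash
python3 -c "
from h import *
go(552.3,-214,206,68.2)
s=capture('side');a=[]
for c,u,v,r in((s,308,255,30),):
    a.append(cv2.resize(c['image'][v-r:v+r,u-r:u+r,::-1],(600,600),interpolation=cv2.INTER_CUBIC))
cv2.imwrite('pics/g3.png',np.hstack(a))"
```

```text
t 5.35 pos [ 551.9 -213.5  205.9] yaw 68.26 tilt [-0.07  0.03] F [-0.2  0.5 -0.7] M [-0.015  0.008 -0.004] gap 51.2
shift cm [-0.06 -0.03 -0.01] turn [ 0.   -0.08  0.06]
```

View pics/g3.png

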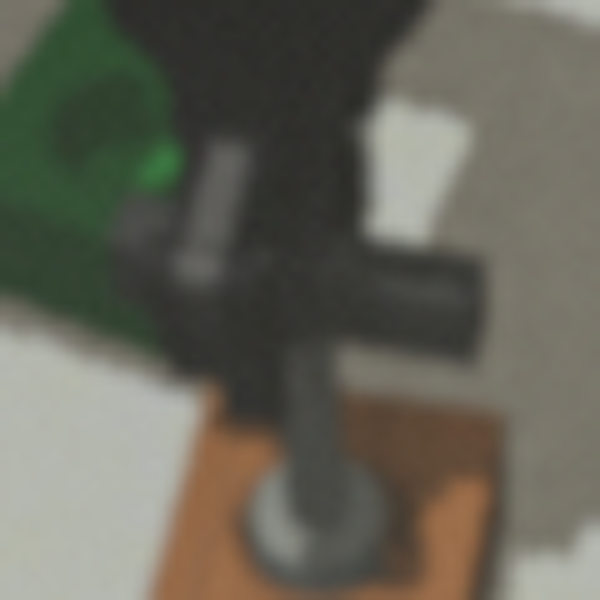

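The picture shows the fingers straddling the bar: the near finger is at crop (235,330), with the stem at crop (310,400). Closing at 110 N.

drive_tool:
  motion:
    - {"dx": 0,"dy": 0,"dz": 0,"ax": 0,"ay": 0,"az": 0}
    - {"dx": 0,"dy": 0,"dz": 0,"ax": 0,"ay": 0,"az": 0}
    - {"dx": 0,"dy": 0,"dz": 0,"ax": 0,"ay": 0,"az": 0}
    - {"dx": 0,"dy": 0,"dz": 0,"ax": 0,"ay": 0,"az": 0}
    - {"dx": 0,"dy": 0,"dz": 0,"ax": 0,"ay": 0,"az": 0}
    - {"dx": 0,"dy": 0,"dz": 0,"ax": 0,"ay": 0,"az": 0}
    - {"dx": 0,"dy": 0,"dz": 0,"ax": 0,"ay": 0,"az": 0}
    - {"dx": 0,"dy": 0,"dz": 0,"ax": 0,"ay": 0,"az": 0}
  claw: -1
  force: 110

```text
t: 6.4
eef_pos: [552.0, -213.7, 206.4]
eef_rot: [-0.593, -3.085, 0.0]
contact_force: [0.3, -1.0, 0.5]
finger_gap: 14.3
```

```bash
python3 -c "
from h import *
go(552.3,-214,320,68.2)"
```

```text
t 6.4 pos [ 552.  -213.7  206.4] yaw 68.25 tilt [-0.02 -0.01] F [ 0.3 -1.   0.5] M [-0.1   -0.027 -0.009] gap 14.3
shift cm [ -0.03  -0.02 -11.36] turn [-0.02 -0.01  0.05]
```

drive_tool:
  motion:
    - {"dx": 0,"dy": 0,"dz": -1,"ax": 0,"ay": 0,"az": 0}
    - {"dx": 0,"dy": 0,"dz": -1.8,"ax": 0,"ay": 0,"az": 0}
    - {"dx": 0,"dy": 0,"dz": -2.2,"ax": 0,"ay": 0,"az": 0}
    - {"dx": 0,"dy": 0,"dz": -2.2,"ax": 0,"ay": 0,"az": 0}
    - {"dx": 0,"dy": 0,"dz": -2,"ax": 0,"ay": 0,"az": 0}
    - {"dx": 0,"dy": 0,"dz": -1.2,"ax": 0,"ay": 0,"az": 0}
    - {"dx": 0,"dy": 0,"dz": -0.5,"ax": 0,"ay": 0,"az": 0}
    - {"dx": 0,"dy": 0,"dz": 0,"ax": 0,"ay": 0,"az": 0}

```text
t: 7.4
eef_pos: [551.6, -213.2, 323.8]
eef_rot: [0.592, 3.085, -0.0]
contact_force: [-0.5, 0.7, -3.9]
finger_gap: 14.2
```

```bash
python3 -c "
from h import *
go(560.5,156,325,76)
s=capture('side');a=[]
for c,u,v,r in((s,308,225,50),):
    a.append(cv2.resize(c['image'][v-r:v+r,u-r:u+r,::-1],(600,600),interpolation=cv2.INTER_CUBIC))
cv2.imwrite('pics/g4.png',np.hstack(a))"
```

```text
t 7.4 pos [ 551.6 -213.2  323.8] yaw 68.27 tilt [ 0.02 -0.01] F [-0.5  0.7 -3.9] M [-0.033  0.008 -0.029] gap 14.2
shift cm [12.85 34.63 -0.12] turn [-0.    0.02 -7.73]
```

View pics/g4.png

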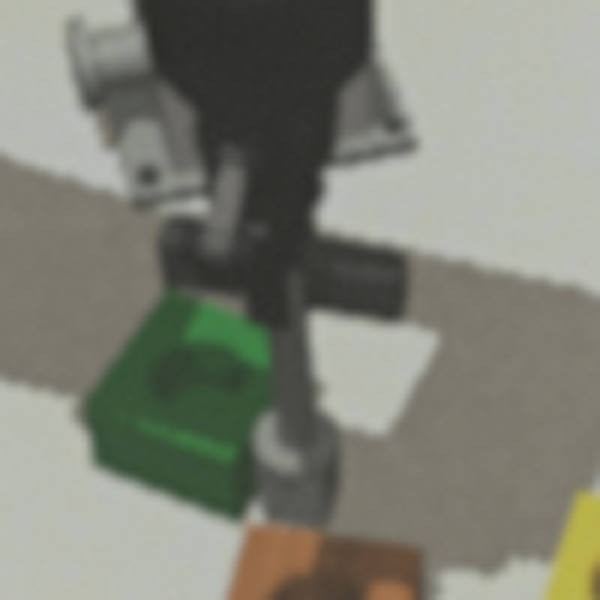

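```bash
python3 -c "
from h import *
o=get_obs();s=capture('side');p=o['eef_pos'];k=10
d=np.array([np.cos(np.radians(-21.75)),np.sin(np.radians(-21.75))])
for sg in(-1,1):
  for z in (-13,13): print(sg,z,np.round(proj(s,(*(p[:2]+sg*45*d),p[2]-54+z)),2), np.round(proj(s,(*(p[:2]+sg*45*d+8*np.array([d[1],-d[0]])),p[2]-54+z)),2))
for h in(0,18,36,60): print('axis',h,np.round(proj(s,(*p[:2],p[2]-194.4+h)),2))
u,v,r=308,240,30
im=cv2.resize(s['image'][v-r:v+r,u-r:u+r],None,fx=k,fy=k,interpolation=cv2.INTER_CUBIC);g=cv2.cvtColor(im,cv2.COLOR_RGB2GRAY)
for row in (238,240,248,250,252):
  print(row,[int(x) for x in s['image'][row].astype(int).mean(1)[280:330]])
for row in (222,224,226):
  print(row,[int(x) for x in s['image'][row].astype(int).mean(1)[280:332]])
"
```

```text
-1 -13 [284.72 220.  ] [283.62 222.66]
-1 13 [283.58 211.97] [282.45 214.63]
1 -13 [324.33 226.51] [323.5  229.27]
1 13 [324.12 218.47] [323.26 221.23]
axis 0 [307.27 257.78]
axis 18 [306.89 253.33]
axis 36 [306.5  248.75]
axis 60 [305.96 242.43]
238 [64, 64, 63, 59, 57, 57, 57, 58, 58, 57, 59, 59, 60, 59, 58, 57, 55, 56, 59, 61, 64, 63, 66, 69, 71, 72, 71, 72, 70, 84, 115, 150, 172, 180, 181, 180, 180, 181, 181, 182, 182, 182, 182, 182, 182, 182, 171, 149, 125, 116]
240 [66, 65, 65, 60, 57, 57, 60, 61, 61, 63, 63, 64, 66, 63, 62, 62, 61, 62, 61, 65, 63, 64, 64, 69, 71, 71, 73, 72, 70, 77, 101, 135, 166, 180, 182, 181, 181, 182, 182, 181, 181, 181, 182, 183, 182, 171, 146, 124, 116, 117]
248 [65, 65, 65, 66, 69, 71, 73, 77, 82, 81, 80, 80, 78, 73, 70, 68, 68, 64, 64, 81, 111, 132, 138, 131, 109, 91, 83, 76, 72, 74, 77, 84, 87, 86, 96, 110, 116, 116, 117, 121, 121, 124, 124, 121, 118, 118, 116, 117, 117, 118]
250 [66, 66, 65, 64, 65, 66, 64, 66, 66, 67, 69, 73, 76, 78, 81, 81, 79, 69, 59, 67, 96, 122, 135, 138, 134, 123, 111, 97, 86, 84, 86, 86, 85, 83, 93, 110, 117, 118, 116, 115, 11
[... 245 characters left out ...]
20, 120, 120, 120, 118, 117]
222 [118, 119, 119, 117, 107, 83, 63, 60, 62, 64, 62, 58, 56, 53, 50, 49, 49, 49, 51, 50, 47, 48, 48, 49, 49, 57, 68, 69, 62, 55, 55, 52, 55, 56, 58, 58, 59, 59, 60, 59, 60, 62, 62, 61, 60, 75, 101, 113, 115, 113, 115, 116]
224 [117, 119, 118, 113, 99, 79, 67, 67, 70, 75, 79, 88, 95, 96, 90, 87, 82, 79, 72, 58, 49, 49, 48, 49, 48, 53, 65, 69, 63, 55, 51, 52, 53, 55, 57, 58, 58, 58, 58, 59, 58, 60, 59, 56, 59, 78, 104, 116, 117, 116, 114, 116]
226 [116, 114, 105, 90, 72, 64, 63, 63, 61, 63, 71, 83, 92, 95, 99, 102, 107, 106, 91, 66, 50, 48, 48, 47, 48, 53, 63, 70, 71, 82, 96, 96, 85, 79, 73, 67, 63, 60, 57, 57, 57, 57, 55, 56, 64, 87, 108, 116, 118, 117, 117, 115]
```

drive_tool:
  motion:
    - {"dx": 1.0,"dy": 2.5,"dz": 0,"ax": 0,"ay": 0,"az": -1}
    - {"dx": 1.9,"dy": 5.1,"dz": 0,"ax": 0,"ay": 0,"az": -1}
    - {"dx": 1.9,"dy": 5.1,"dz": 0,"ax": 0,"ay": 0,"az": -1}
    - {"dx": 1.9,"dy": 5.1,"dz": 0,"ax": 0,"ay": 0,"az": -1}
    - {"dx": 1.9,"dy": 5.1,"dz": 0,"ax": 0,"ay": 0,"az": -1}
    - {"dx": 1.7,"dy": 4.6,"dz": 0,"ax": 0,"ay": 0,"az": -1}
    - {"dx": 1,"dy": 2.5,"dz": 0,"ax": 0,"ay": 0,"az": -0.7}
    - {"dx": 0.3,"dy": 0.8,"dz": 0,"ax": 0,"ay": 0,"az": -0.3}

```text
t: 8.5
eef_pos: [538.2, 124.7, 317.2]
eef_rot: [-0.399, -3.106, -0.001]
contact_force: [-0.0, 1.0, -3.6]
finger_gap: 14.5
```

```bash
python3 -c "
from h import *
go(560.5,156,312,76)"
```

```text
t 8.5 pos [538.2 124.7 317.2] yaw 75.36 tilt [-0.54  0.12] F [-0.   1.  -3.6] M [-0.047 -0.031 -0.003] gap 14.5
shift cm [-1.37  3.59  0.5 ] turn [-0.02 -0.56 -0.64]
```

drive_tool:
  motion:
    - {"dx": -0.4,"dy": 1.1,"dz": 0.1,"ax": 0,"ay": -0.3,"az": -0.3}
    - {"dx": -0.4,"dy": 1.1,"dz": 0.1,"ax": 0,"ay": -0.2,"az": -0.2}
    - {"dx": -0.3,"dy": 0.8,"dz": 0,"ax": 0,"ay": 0,"az": 0}
    - {"dx": -0.1,"dy": 0.3,"dz": 0,"ax": 0,"ay": 0,"az": 0}
    - {"dx": 0,"dy": 0,"dz": 0,"ax": 0,"ay": 0,"az": 0}
    - {"dx": 0,"dy": 0,"dz": 0,"ax": 0,"ay": 0,"az": 0}
    - {"dx": 0,"dy": 0,"dz": 0,"ax": 0,"ay": 0,"az": 0}
    - {"dx": 0,"dy": 0,"dz": 0,"ax": 0,"ay": 0,"az": 0}

```text
t: 9.5
eef_pos: [560.2, 152.9, 314.0]
eef_rot: [-0.391, -3.116, 0.002]
contact_force: [-1.3, 0.2, -2.9]
finger_gap: 14.8
```

```bash
cat > look.py <<'E'
from h import *
import sys
go(560.5,156,312,76)
o=get_obs();s=capture('side');p=o['eef_pos']
for h in (0,36,100): print('axis',h,np.round(proj(s,(*p[:2],p[2]-194.4+h)),2))
u,v,r=300,165,30
for row in (160,165,170,175): print(row,[int(x) for x in s['image'][row].astype(int).mean(1)[284:312]])
im=cv2.resize(s['image'][v-r:v+r,u-r:u+r,::-1],(600,600),interpolation=cv2.INTER_CUBIC); cv2.imwrite(sys.argv[1],im)
E
python3 look.py pics/p1.png
```

```text
t 9.5 pos [560.2 152.9 314. ] yaw 75.7 tilt [-0.1  -0.07] F [-1.3  0.2 -2.9] M [0.026 0.037 0.015] gap 14.8
shift cm [0.04 0.31 0.2 ] turn [-0.09 -0.08 -0.3 ]
axis 0 [296.4  165.85]
axis 36 [295.56 156.86]
axis 100 [293.99 139.84]
160 [146, 146, 149, 148, 143, 144, 140, 122, 94, 81, 82, 83, 82, 79, 74, 69, 68, 81, 102, 108, 101, 86, 75, 79, 91, 104, 106, 106]
165 [89, 100, 106, 107, 108, 109, 109, 103, 90, 82, 79, 79, 79, 81, 80, 79, 73, 82, 97, 107, 107, 107, 107, 107, 107, 106, 106, 113]
170 [123, 123, 124, 134, 146, 145, 128, 105, 85, 80, 83, 86, 85, 87, 86, 85, 85, 83, 80, 81, 96, 112, 117, 114, 113, 109, 111, 134]
175 [172, 173, 172, 171, 172, 172, 172, 172, 167, 163, 158, 154, 153, 151, 154, 156, 161, 166, 171, 172, 172, 173, 171, 173, 172, 170, 160, 134]
```

View pics/p1.png

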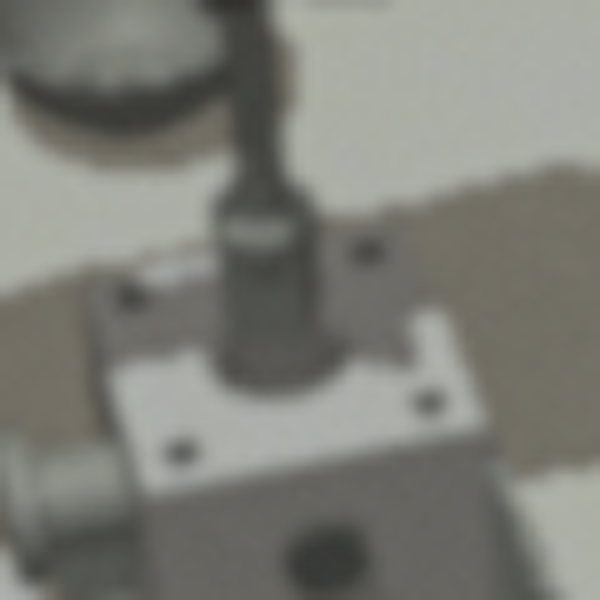

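drive_tool:
  motion:
    - {"dx": 0.02,"dy": 0.18,"dz": 0.4,"ax": 0,"ay": 0,"az": -0.2}
    - {"dx": 0,"dy": 0.1,"dz": 0.5,"ax": 0,"ay": 0,"az": 0}
    - {"dx": 0,"dy": 0,"dz": 0.4,"ax": 0,"ay": 0,"az": 0}
    - {"dx": 0,"dy": 0,"dz": 0.2,"ax": 0,"ay": 0,"az": 0}
    - {"dx": 0,"dy": 0,"dz": 0,"ax": 0,"ay": 0,"az": 0}
    - {"dx": 0,"dy": 0,"dz": 0,"ax": 0,"ay": 0,"az": 0}
    - {"dx": 0,"dy": 0,"dz": 0,"ax": 0,"ay": 0,"az": 0}
    - {"dx": 0,"dy": 0,"dz": 0,"ax": 0,"ay": 0,"az": 0}

```text
t: 10.55
eef_pos: [560.6, 155.8, 297.9]
eef_rot: [-0.385, -3.116, 0.002]
contact_force: [-0.1, 1.0, -3.6]
finger_gap: 14.5
```

```bash
python3 look.py pics/p2.png
```

```text
t 10.55 pos [560.6 155.8 297.9] yaw 75.92 tilt [-0.1  -0.07] F [-0.1  1.  -3.6] M [ 0.023 -0.055 -0.046] gap 14.5
shift cm [ 0.02  0.01 -1.41] turn [-0.09 -0.08 -0.08]
axis 0 [296.8  169.13]
axis 36 [295.99 160.32]
axis 100 [294.45 143.66]
160 [147, 147, 149, 148, 144, 143, 136, 119, 110, 111, 107, 99, 97, 95, 91, 81, 78, 82, 93, 103, 101, 86, 73, 78, 91, 103, 107, 107]
165 [89, 100, 105, 108, 108, 108, 108, 103, 92, 81, 75, 71, 70, 74, 75, 74, 70, 72, 88, 103, 107, 107, 107, 107, 106, 105, 107, 112]
170 [123, 123, 124, 134, 147, 145, 125, 99, 83, 79, 78, 79, 79, 79, 79, 79, 74, 73, 75, 80, 89, 98, 105, 107, 105, 108, 123, 150]
175 [173, 171, 171, 172, 171, 172, 172, 171, 169, 165, 160, 154, 152, 152, 154, 157, 162, 166, 170, 171, 172, 172, 172, 171, 171, 171, 159, 133]
```

View pics/p2.png

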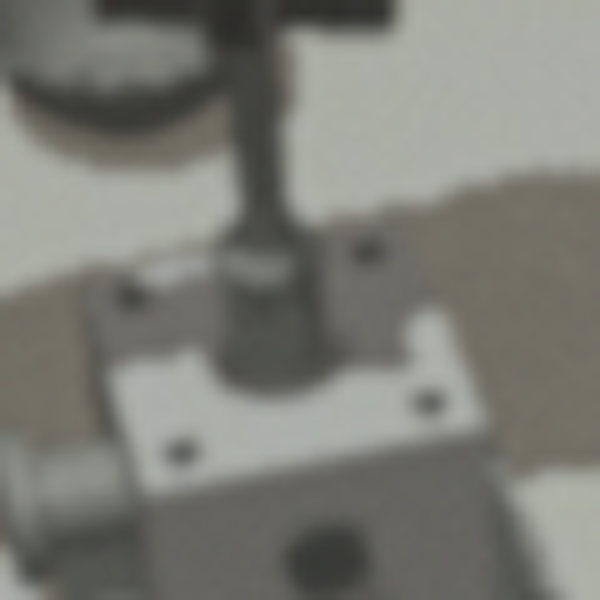

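drive_tool:
  motion:
    - {"dx": 0,"dy": 0,"dz": 0.2,"ax": 0,"ay": 0,"az": 0}
    - {"dx": 0,"dy": 0,"dz": 0.2,"ax": 0,"ay": 0,"az": 0}
    - {"dx": 0,"dy": 0,"dz": 0.2,"ax": 0,"ay": 0,"az": 0}
    - {"dx": 0,"dy": 0,"dz": 0.2,"ax": 0,"ay": 0,"az": 0}
    - {"dx": 0,"dy": 0,"dz": 0.2,"ax": 0,"ay": 0,"az": 0}
    - {"dx": 0,"dy": 0,"dz": 0.2,"ax": 0,"ay": 0,"az": 0}
    - {"dx": 0,"dy": 0,"dz": 0.2,"ax": 0,"ay": 0,"az": 0}
    - {"dx": 0,"dy": 0,"dz": 0.1,"ax": 0,"ay": 0,"az": 0}

```text
t: 11.6
eef_pos: [560.5, 155.8, 281.7]
eef_rot: [-0.385, -3.116, 0.002]
contact_force: [-0.0, -0.2, -3.4]
finger_gap: 14.3
```

```bash
python3 -c "
from h import *
go(560.5,156,240,76)"
```

```text
t 11.6 pos [560.5 155.8 281.7] yaw 75.92 tilt [-0.11 -0.07] F [-0.  -0.2 -3.4] M [ 0.022 -0.011  0.048] gap 14.3
shift cm [0.   0.03 4.17] turn [-0.09 -0.09 -0.08]
```

drive_tool:
  motion:
    - {"dx": 0,"dy": 0,"dz": 0.5,"ax": 0,"ay": 0,"az": 0}
    - {"dx": 0,"dy": 0,"dz": 0.6,"ax": 0,"ay": 0,"az": 0}
    - {"dx": 0,"dy": 0,"dz": 0.6,"ax": 0,"ay": 0,"az": 0}
    - {"dx": 0,"dy": 0,"dz": 0.6,"ax": 0,"ay": 0,"az": 0}
    - {"dx": 0,"dy": 0,"dz": 0.6,"ax": 0,"ay": 0,"az": 0}
    - {"dx": 0,"dy": 0,"dz": 0.4,"ax": 0,"ay": 0,"az": 0}
    - {"dx": 0,"dy": 0,"dz": 0.2,"ax": 0,"ay": 0,"az": 0}
    - {"dx": 0,"dy": 0,"dz": 0.1,"ax": 0,"ay": 0,"az": 0}

```text
t: 12.6
eef_pos: [560.4, 155.7, 242.9]
eef_rot: [-0.385, -3.116, 0.002]
contact_force: [0.9, -0.2, -3.7]
finger_gap: 14.4
```

```bash
python3 -c "
from h import *
go(560.5,156,240,76)"
```

```text
t 12.6 pos [560.4 155.7 242.9] yaw 75.92 tilt [-0.13 -0.07] F [ 0.9 -0.2 -3.7] M [-0.022  0.052  0.008] gap 14.4
shift cm [-0.    0.03  0.29] turn [-0.1  -0.11 -0.08]
```

drive_tool:
  motion:
    - {"dx": 0,"dy": 0,"dz": 0.13,"ax": 0,"ay": 0,"az": 0}
    - {"dx": 0,"dy": 0,"dz": 0.13,"ax": 0,"ay": 0,"az": 0}
    - {"dx": 0,"dy": 0,"dz": 0.12,"ax": 0,"ay": 0,"az": 0}
    - {"dx": 0,"dy": 0,"dz": 0.12,"ax": 0,"ay": 0,"az": 0}
    - {"dx": 0,"dy": 0,"dz": 0.1,"ax": 0,"ay": 0,"az": 0}
    - {"dx": 0,"dy": 0,"dz": 0.1,"ax": 0,"ay": 0,"az": 0}
    - {"dx": 0,"dy": 0,"dz": 0.1,"ax": 0,"ay": 0,"az": 0}
    - {"dx": 0,"dy": 0,"dz": 0.1,"ax": 0,"ay": 0,"az": 0}

```text
t: 13.6
eef_pos: [560.5, 155.7, 233.7]
eef_rot: [-0.385, -3.116, 0.002]
contact_force: [-0.5, 1.1, -3.9]
finger_gap: 14.7
```

```bash
python3 -c "
from h import *
go(560.5,156,230,76)"
```

```text
t 13.6 pos [560.5 155.7 233.7] yaw 75.92 tilt [-0.09 -0.07] F [-0.5  1.1 -3.9] M [-0.003  0.025 -0.001] gap 14.7
shift cm [0.01 0.03 0.37] turn [-0.09 -0.07 -0.08]
```

drive_tool:
  motion:
    - {"dx": 0,"dy": 0,"dz": 0.06,"ax": 0,"ay": 0,"az": 0}
    - {"dx": 0,"dy": 0,"dz": 0.06,"ax": 0,"ay": 0,"az": 0}
    - {"dx": 0,"dy": 0,"dz": 0.06,"ax": 0,"ay": 0,"az": 0}
    - {"dx": 0,"dy": 0,"dz": 0.05,"ax": 0,"ay": 0,"az": 0}
    - {"dx": 0,"dy": 0,"dz": 0.05,"ax": 0,"ay": 0,"az": 0}
    - {"dx": 0,"dy": 0,"dz": 0.05,"ax": 0,"ay": 0,"az": 0}
    - {"dx": 0,"dy": 0,"dz": 0.05,"ax": 0,"ay": 0,"az": 0}
    - {"dx": 0,"dy": 0,"dz": 0.05,"ax": 0,"ay": 0,"az": 0}

```text
t: 14.6
eef_pos: [560.8, 155.9, 229.4]
eef_rot: [-0.384, -3.118, 0.001]
contact_force: [-3.1, 0.9, -2.0]
finger_gap: 13.7
```

```bash
python3 -c "
from h import *
go(560.5,156,220.4,76)"
```

```text
t 14.6 pos [560.8 155.9 229.4] yaw 75.94 tilt [-0.03 -0.05] F [-3.1  0.9 -2. ] M [0.602 1.011 0.033] gap 13.7
shift cm [0.03 0.01 0.9 ] turn [-0.05 -0.02 -0.06]
```

drive_tool:
  motion:
    - {"dx": 0.04,"dy": 0.02,"dz": 0,"ax": 0,"ay": 0,"az": 0}
    - {"dx": 0.04,"dy": 0.01,"dz": 0,"ax": 0,"ay": 0,"az": 0}
    - {"dx": 0,"dy": 0,"dz": 0.04,"ax": 0,"ay": 0,"az": 0}
    - {"dx": 0,"dy": 0,"dz": 0.04,"ax": 0,"ay": 0,"az": 0}
    - {"dx": 0,"dy": 0,"dz": 0.04,"ax": 0,"ay": 0,"az": 0}
    - {"dx": 0,"dy": 0,"dz": 0.04,"ax": 0,"ay": 0,"az": 0}
    - {"dx": 0,"dy": 0,"dz": 0.04,"ax": 0,"ay": 0,"az": 0}
    - {"dx": 0,"dy": 0,"dz": 0.04,"ax": 0,"ay": 0,"az": 0}

```text
t: 15.6
eef_pos: [560.1, 156.6, 227.0]
eef_rot: [-0.384, -3.118, 0.0]
contact_force: [1.1, 1.4, -2.1]
finger_gap: 14.4
```

```bash
python3 -c "
from h import *
go(560.5,156,220.4,76)"
```

```text
t 15.6 pos [560.1 156.6 227. ] yaw 75.94 tilt [-0.   -0.01] F [ 1.1  1.4 -2.1] M [ 0.506 -0.469 -0.004] gap 14.4
shift cm [-0.05 -0.05  0.66] turn [-0.01 -0.   -0.06]
```

drive_tool:
  motion:
    - {"dx": -0.02,"dy": 0.04,"dz": 0.05,"ax": 0,"ay": 0,"az": 0}
    - {"dx": 0,"dy": 0,"dz": 0.08,"ax": 0,"ay": 0,"az": 0}
    - {"dx": 0,"dy": 0,"dz": 0.08,"ax": 0,"ay": 0,"az": 0}
    - {"dx": 0,"dy": 0,"dz": 0.08,"ax": 0,"ay": 0,"az": 0}
    - {"dx": 0,"dy": 0,"dz": 0.08,"ax": 0,"ay": 0,"az": 0}
    - {"dx": 0,"dy": 0,"dz": 0.08,"ax": 0,"ay": 0,"az": 0}
    - {"dx": 0,"dy": 0,"dz": 0.06,"ax": 0,"ay": 0,"az": 0}
    - {"dx": 0,"dy": 0,"dz": 0.05,"ax": 0,"ay": 0,"az": 0}

```text
t: 16.6
eef_pos: [560.3, 156.9, 220.9]
eef_rot: [-0.384, -3.118, 0.001]
contact_force: [0.7, 0.9, -2.0]
finger_gap: 14.0
```

```bash
python3 -c "
from h import *
go(560.5,156,220.4,76)"
```

```text
t 16.6 pos [560.3 156.9 220.9] yaw 75.94 tilt [-0.02 -0.02] F [ 0.7  0.9 -2. ] M [ 0.357 -0.076 -0.054] gap 14.0
shift cm [-0.04 -0.09  0.05] turn [-0.02 -0.01 -0.06]
```

drive_tool:
  motion:
    - {"dx": 0,"dy": 0.02,"dz": 0.04,"ax": 0,"ay": 0,"az": 0}
    - {"dx": 0,"dy": 0,"dz": 0.03,"ax": 0,"ay": 0,"az": 0}
    - {"dx": 0,"dy": 0,"dz": 0,"ax": 0,"ay": 0,"az": 1.5}
    - {"dx": 0,"dy": 0,"dz": 0,"ax": 0,"ay": 0,"az": 2}
    - {"dx": 0,"dy": 0,"dz": 0,"ax": 0,"ay": 0,"az": 2}
    - {"dx": 0,"dy": 0,"dz": 0,"ax": 0,"ay": 0,"az": 2}
    - {"dx": 0,"dy": 0,"dz": 0,"ax": 0,"ay": 0,"az": 2}
    - {"dx": 0,"dy": 0,"dz": 0,"ax": 0,"ay": 0,"az": 2}

```text
t: 17.6
eef_pos: [560.5, 157.3, 220.4]
eef_rot: [0.717, 3.058, 0.0]
contact_force: [2.5, 1.7, -3.2]
finger_gap: 14.4
```

```bash
python3 -c "
from h import *
go(560.3,157,220.4,76)"
```

```text
t 17.6 pos [560.5 157.3 220.4] yaw 63.6 tilt [0.02 0.01] F [ 2.5  1.7 -3.2] M [ 0.5   -0.442  0.038] gap 14.4
shift cm [ 0.01 -0.04 -0.  ] turn [ 1.00e-02  1.00e-02 -1.24e+01]
```

drive_tool:
  motion:
    - {"dx": -0.01,"dy": 0.03,"dz": 0,"ax": 0,"ay": 0,"az": 2.5}
    - {"dx": 0,"dy": 0,"dz": 0,"ax": 0,"ay": 0,"az": 2.5}
    - {"dx": 0,"dy": 0,"dz": 0,"ax": 0,"ay": 0,"az": 2.5}
    - {"dx": 0,"dy": 0,"dz": 0,"ax": 0,"ay": 0,"az": 2.5}
    - {"dx": 0,"dy": 0,"dz": 0,"ax": 0,"ay": 0,"az": 2.5}
    - {"dx": 0,"dy": 0,"dz": 0,"ax": 0,"ay": 0,"az": 2.5}
    - {"dx": 0,"dy": 0,"dz": 0,"ax": 0,"ay": 0,"az": 2}
    - {"dx": 0,"dy": 0,"dz": 0,"ax": 0,"ay": 0,"az": 1.5}

```text
t: 18.6
eef_pos: [561.0, 157.6, 220.3]
eef_rot: [1.232, 2.889, 0.001]
contact_force: [1.9, 0.6, -2.1]
finger_gap: 14.4
```

```bash
python3 -c "
from h import *
go(560.3,157,220.4,76)"
```

```text
t 18.6 pos [561.  157.6 220.3] yaw 43.8 tilt [0.06 0.01] F [ 1.9  0.6 -2.1] M [ 0.017 -0.308  0.151] gap 14.4
shift cm [ 0.   -0.1  -0.01] turn [  0.04   0.05 -32.2 ]
```

drive_tool:
  motion:
    - {"dx": -0.01,"dy": 0.01,"dz": 0,"ax": 0,"ay": 0,"az": 1.5}
    - {"dx": 0,"dy": 0,"dz": 0,"ax": 0,"ay": 0,"az": 1.5}
    - {"dx": 0,"dy": 0,"dz": 0,"ax": 0,"ay": 0,"az": 1.5}
    - {"dx": 0,"dy": 0,"dz": 0,"ax": 0,"ay": 0,"az": 1.5}
    - {"dx": 0,"dy": 0,"dz": 0,"ax": 0,"ay": 0,"az": 1.5}
    - {"dx": 0,"dy": 0,"dz": 0,"ax": 0,"ay": 0,"az": 1.5}
    - {"dx": 0,"dy": 0,"dz": 0,"ax": 0,"ay": 0,"az": 1}
    - {"dx": 0,"dy": 0,"dz": 0,"ax": 0,"ay": 0,"az": 0}

```text
t: 19.6
eef_pos: [561.1, 157.7, 220.3]
eef_rot: [1.497, 2.761, 0.001]
contact_force: [0.6, 1.4, -2.2]
finger_gap: 14.6
```

```bash
python3 -c "
from h import *
go(560.3,157,220.4,76)"
```

```text
t 19.6 pos [561.1 157.7 220.3] yaw 33.06 tilt [0.05 0.01] F [ 0.6  1.4 -2.2] M [ 0.078 -0.165  0.106] gap 14.6
shift cm [-0.01 -0.11 -0.01] turn [ 4.000e-02  4.000e-02 -4.294e+01]
```

Still running at about 0.1 N m, so I continue.

drive_tool:
  motion:
    - {"dx": 0,"dy": 0,"dz": 0,"ax": 0,"ay": 0,"az": 1.5}
    - {"dx": 0,"dy": 0,"dz": 0,"ax": 0,"ay": 0,"az": 1.5}
    - {"dx": 0,"dy": 0,"dz": 0,"ax": 0,"ay": 0,"az": 1.5}
    - {"dx": 0,"dy": 0,"dz": 0,"ax": 0,"ay": 0,"az": 1.5}
    - {"dx": 0,"dy": 0,"dz": 0,"ax": 0,"ay": 0,"az": 1}
    - {"dx": 0,"dy": 0,"dz": 0,"ax": 0,"ay": 0,"az": 1}
    - {"dx": 0,"dy": 0,"dz": 0,"ax": 0,"ay": 0,"az": 0}
    - {"dx": 0,"dy": 0,"dz": 0,"ax": 0,"ay": 0,"az": 0}

```text
t: 20.6
eef_pos: [561.1, 157.7, 220.3]
eef_rot: [1.699, 2.642, 0.001]
contact_force: [0.9, 0.4, -2.3]
finger_gap: 14.3
```

```bash
python3 -c "
from h import *
go(560.3,157,220.4,76)"
```

```text
t 20.6 pos [561.1 157.7 220.3] yaw 24.51 tilt [0.05 0.01] F [ 0.9  0.4 -2.3] M [ 0.313 -0.04   0.04 ] gap 14.3
shift cm [-0.03 -0.1  -0.01] turn [ 4.000e-02  3.000e-02 -5.149e+01]
```

drive_tool:
  motion:
    - {"dx": 0,"dy": 0,"dz": 0,"ax": 0,"ay": 0,"az": 1.5}
    - {"dx": 0,"dy": 0,"dz": 0,"ax": 0,"ay": 0,"az": 1.5}
    - {"dx": 0,"dy": 0,"dz": 0,"ax": 0,"ay": 0,"az": 1.5}
    - {"dx": 0,"dy": 0,"dz": 0,"ax": 0,"ay": 0,"az": 1.5}
    - {"dx": 0,"dy": 0,"dz": 0,"ax": 0,"ay": 0,"az": 1}
    - {"dx": 0,"dy": 0,"dz": 0,"ax": 0,"ay": 0,"az": 0}
    - {"dx": 0,"dy": 0,"dz": 0,"ax": 0,"ay": 0,"az": 0}
    - {"dx": 0,"dy": 0,"dz": 0,"ax": 0,"ay": 0,"az": 0}

```text
t: 21.6
eef_pos: [561.1, 157.7, 220.3]
eef_rot: [1.868, 2.525, 0.001]
contact_force: [1.1, 0.9, -1.3]
finger_gap: 14.4
```

```bash
python3 -c "
from h import *
go(560.3,157,220.4,76)
capture('side')
print(get_obs()['ft_torque'],get_obs()['effort'][5])"
```

```text
t 21.6 pos [561.1 157.7 220.3] yaw 17.01 tilt [0.05 0.01] F [ 1.1  0.9 -1.3] M [ 0.205 -0.111  0.083] gap 14.4
shift cm [-0.04 -0.1  -0.01] turn [ 5.000e-02  3.000e-02 -5.899e+01]
[ 0.16718426 -0.08720676  0.08833224] 0.0991866085678339
```

drive_tool:
  motion:
    - {"dx": 0,"dy": 0,"dz": 0,"ax": 0,"ay": 0,"az": 1.2}
    - {"dx": 0,"dy": 0,"dz": 0,"ax": 0,"ay": 0,"az": 1.2}
    - {"dx": 0,"dy": 0,"dz": 0,"ax": 0,"ay": 0,"az": 1.2}
    - {"dx": 0,"dy": 0,"dz": 0,"ax": 0,"ay": 0,"az": 1.2}
    - {"dx": 0,"dy": 0,"dz": 0,"ax": 0,"ay": 0,"az": 1}
    - {"dx": 0,"dy": 0,"dz": 0,"ax": 0,"ay": 0,"az": 0}
    - {"dx": 0,"dy": 0,"dz": 0,"ax": 0,"ay": 0,"az": 0}
    - {"dx": 0,"dy": 0,"dz": 0,"ax": 0,"ay": 0,"az": 0}

```text
t: 22.65
eef_pos: [561.1, 157.7, 220.3]
eef_rot: [2.002, 2.42, 0.001]
contact_force: [0.4, 0.8, -2.1]
finger_gap: 14.5
```

```bash
python3 -c "
from h import *
go(560.3,157,220.4,76)
print(get_obs()['effort'][5])"
```

```text
t 22.65 pos [561.1 157.7 220.3] yaw 10.8 tilt [0.05 0.01] F [ 0.4  0.8 -2.1] M [ 0.183 -0.111  0.138] gap 14.5
shift cm [-0.05 -0.09 -0.01] turn [ 5.00e-02  3.00e-02 -6.52e+01]
0.10853770421817899
```

drive_tool:
  motion:
    - {"dx": 0,"dy": 0,"dz": 0,"ax": 0,"ay": 0,"az": 1.2}
    - {"dx": 0,"dy": 0,"dz": 0,"ax": 0,"ay": 0,"az": 1.2}
    - {"dx": 0,"dy": 0,"dz": 0,"ax": 0,"ay": 0,"az": 1.2}
    - {"dx": 0,"dy": 0,"dz": 0,"ax": 0,"ay": 0,"az": 1.2}
    - {"dx": 0,"dy": 0,"dz": 0,"ax": 0,"ay": 0,"az": 1}
    - {"dx": 0,"dy": 0,"dz": 0,"ax": 0,"ay": 0,"az": 0}
    - {"dx": 0,"dy": 0,"dz": 0,"ax": 0,"ay": 0,"az": 0}
    - {"dx": 0,"dy": 0,"dz": 0,"ax": 0,"ay": 0,"az": 0}

```text
t: 23.65
eef_pos: [561.1, 157.7, 220.3]
eef_rot: [2.131, 2.308, 0.001]
contact_force: [-0.5, 0.4, -2.6]
finger_gap: 14.5
```

```bash
python3 -c "
from h import *
go(560.3,157,220.4,76)
print(get_obs()['effort'][5])"
```

```text
t 23.65 pos [561.1 157.7 220.3] yaw 4.58 tilt [0.05 0.01] F [-0.5  0.4 -2.6] M [ 0.225 -0.088  0.184] gap 14.5
shift cm [-0.06 -0.09 -0.01] turn [ 5.000e-02  2.000e-02 -7.142e+01]
0.10497137904167175
```

drive_tool:
  motion:
    - {"dx": 0,"dy": 0,"dz": 0,"ax": 0,"ay": 0,"az": 1.2}
    - {"dx": 0,"dy": 0,"dz": 0,"ax": 0,"ay": 0,"az": 1.2}
    - {"dx": 0,"dy": 0,"dz": 0,"ax": 0,"ay": 0,"az": 1.2}
    - {"dx": 0,"dy": 0,"dz": 0,"ax": 0,"ay": 0,"az": 1}
    - {"dx": 0,"dy": 0,"dz": 0,"ax": 0,"ay": 0,"az": 0}
    - {"dx": 0,"dy": 0,"dz": 0,"ax": 0,"ay": 0,"az": 0}
    - {"dx": 0,"dy": 0,"dz": 0,"ax": 0,"ay": 0,"az": 0}
    - {"dx": 0,"dy": 0,"dz": 0,"ax": 0,"ay": 0,"az": 0}

```text
t: 24.65
eef_pos: [561.1, 157.7, 220.3]
eef_rot: [2.227, 2.215, 0.001]
contact_force: [0.1, 0.4, -1.6]
finger_gap: 14.5
```

```bash
python3 -c "
from h import *
go(560.3,157,220.4,76)
print(get_obs()['effort'][5]);capture('side');print(get_obs()['ft_torque'],get_obs()['effort'][5])"
```

```text
t 24.65 pos [561.1 157.7 220.3] yaw -0.32 tilt [0.05 0.01] F [ 0.1  0.4 -1.6] M [ 0.062 -0.138  0.258] gap 14.5
shift cm [-0.07 -0.08 -0.01] turn [ 5.000e-02  2.000e-02 -7.632e+01]
0.2640135493129492
[ 0.28264585 -0.07671086  0.2690418 ] 0.2644732967019081
```

drive_tool:
  motion:
    - {"dx": 0,"dy": 0,"dz": 0,"ax": 0,"ay": 0,"az": 1}
    - {"dx": 0,"dy": 0,"dz": 0,"ax": 0,"ay": 0,"az": 1}
    - {"dx": 0,"dy": 0,"dz": 0,"ax": 0,"ay": 0,"az": 1}
    - {"dx": 0,"dy": 0,"dz": 0,"ax": 0,"ay": 0,"az": 0.7}
    - {"dx": 0,"dy": 0,"dz": 0,"ax": 0,"ay": 0,"az": 0}
    - {"dx": 0,"dy": 0,"dz": 0,"ax": 0,"ay": 0,"az": 0}
    - {"dx": 0,"dy": 0,"dz": 0,"ax": 0,"ay": 0,"az": 0}
    - {"dx": 0,"dy": 0,"dz": 0,"ax": 0,"ay": 0,"az": 0}

```text
t: 25.7
eef_pos: [561.1, 157.7, 220.3]
eef_rot: [2.302, 2.137, 0.001]
contact_force: [-0.7, 0.1, -2.1]
finger_gap: 14.5
```

```bash
python3 -c "
from h import *
go(560.3,157,220.4,76)
print(get_obs()['effort'][5],get_obs()['q'].round(2))"
```

```text
t 25.7 pos [561.1 157.7 220.3] yaw -4.27 tilt [0.05 0.01] F [-0.7  0.1 -2.1] M [ 0.028 -0.108  0.402] gap 14.5
shift cm [-0.08 -0.07 -0.01] turn [ 5.000e-02  2.000e-02 -8.027e+01]
0.4079461097717285 [0.14 0.21 1.54 0.   1.39 0.22]
```

drive_tool:
  motion:
    - {"dx": 0,"dy": 0,"dz": 0,"ax": 0,"ay": 0,"az": 0.8}
    - {"dx": 0,"dy": 0,"dz": 0,"ax": 0,"ay": 0,"az": 0.8}
    - {"dx": 0,"dy": 0,"dz": 0,"ax": 0,"ay": 0,"az": 0.8}
    - {"dx": 0,"dy": 0,"dz": 0,"ax": 0,"ay": 0,"az": 0}
    - {"dx": 0,"dy": 0,"dz": 0,"ax": 0,"ay": 0,"az": 0}
    - {"dx": 0,"dy": 0,"dz": 0,"ax": 0,"ay": 0,"az": 0}
    - {"dx": 0,"dy": 0,"dz": 0,"ax": 0,"ay": 0,"az": 0}
    - {"dx": 0,"dy": 0,"dz": 0,"ax": 0,"ay": 0,"az": 0}

```text
t: 26.7
eef_pos: [561.1, 157.7, 220.3]
eef_rot: [2.35, 2.085, 0.001]
contact_force: [0.4, 1.5, -1.3]
finger_gap: 14.4
```

```bash
python3 -c "
from h import *
go(560.3,157,220.4,76)
print(get_obs()['effort'][5],get_obs()['q'].round(2))"
```

```text
t 26.7 pos [561.1 157.7 220.3] yaw -6.83 tilt [0.06 0.01] F [ 0.4  1.5 -1.3] M [ 0.358 -0.104  0.495] gap 14.4
shift cm [-0.08 -0.07 -0.01] turn [ 6.000e-02  3.000e-02 -8.283e+01]
0.5059609562158585 [0.14 0.21 1.54 0.   1.39 0.26]
```

drive_tool:
  motion:
    - {"dx": 0,"dy": 0,"dz": 0,"ax": 0,"ay": 0,"az": -2}
    - {"dx": 0,"dy": 0,"dz": 0,"ax": 0,"ay": 0,"az": -2.5}
    - {"dx": 0,"dy": 0,"dz": 0,"ax": 0,"ay": 0,"az": -2.5}
    - {"dx": 0,"dy": 0,"dz": 0,"ax": 0,"ay": 0,"az": -2.5}
    - {"dx": 0,"dy": 0,"dz": 0,"ax": 0,"ay": 0,"az": -1.5}
    - {"dx": 0,"dy": 0,"dz": 0,"ax": 0,"ay": 0,"az": -0.5}
    - {"dx": 0,"dy": 0,"dz": 0,"ax": 0,"ay": 0,"az": 0}
    - {"dx": 0,"dy": 0,"dz": 0,"ax": 0,"ay": 0,"az": 0}

```text
t: 27.7
eef_pos: [561.1, 157.6, 220.3]
eef_rot: [2.115, 2.323, 0.001]
contact_force: [0.2, 0.6, -1.4]
finger_gap: 14.6
```

```bash
python3 -c "
from h import *
go(560.3,157,220.4,76)
print(get_obs()['effort'][5],get_obs()['q'].round(2))"
```

```text
t 27.7 pos [561.1 157.6 220.3] yaw 5.36 tilt [0.05 0.02] F [ 0.2  0.6 -1.4] M [ 0.011 -0.094  0.071] gap 14.6
shift cm [-0.05 -0.09 -0.01] turn [ 6.000e-02  2.000e-02 -7.064e+01]
-0.0234578998060897 [0.14 0.21 1.54 0.   1.39 0.05]
```

drive_tool:
  motion:
    - {"dx": 0,"dy": 0,"dz": 0,"ax": 0,"ay": 0,"az": -1.5}
    - {"dx": 0,"dy": 0,"dz": 0,"ax": 0,"ay": 0,"az": -1}
    - {"dx": 0,"dy": 0,"dz": -0.1,"ax": 0,"ay": 0,"az": 0}
    - {"dx": 0,"dy": 0,"dz": -0.3,"ax": 0,"ay": 0,"az": 0}
    - {"dx": 0,"dy": 0,"dz": -0.4,"ax": 0,"ay": 0,"az": 0}
    - {"dx": 0,"dy": 0,"dz": -0.4,"ax": 0,"ay": 0,"az": 0}
    - {"dx": 0,"dy": 0,"dz": -0.3,"ax": 0,"ay": 0,"az": 0}
    - {"dx": 0,"dy": 0,"dz": -0.2,"ax": 0,"ay": 0,"az": 0}

```text
t: 28.7
eef_pos: [561.0, 157.4, 238.3]
eef_rot: [2.061, 2.371, -0.0]
contact_force: [0.5, -0.4, -2.5]
finger_gap: 14.7
```

```bash
python3 -c "
from h import *
go(560.3,157,320,68.2)
print(get_obs()['effort'][5],get_obs()['q'].round(2))"
```

```text
t 28.7 pos [561.  157.4 238.3] yaw 8.01 tilt [ 0.01 -0.01] F [ 0.5 -0.4 -2.5] M [-0.024 -0.028 -0.06 ] gap 14.7
shift cm [-0.03 -0.07 -8.17] turn [ 0.000e+00  2.000e-02 -6.019e+01]
0.0007989313053258229 [ 0.14  0.2   1.52 -0.    1.43  0.  ]
```

Off the nut with no torque left. Lifting straight out of the bore.

drive_tool:
  motion:
    - {"dx": 0,"dy": 0,"dz": -0.6,"ax": 0,"ay": 0,"az": 0}
    - {"dx": 0,"dy": 0,"dz": -1.2,"ax": 0,"ay": 0,"az": 0}
    - {"dx": 0,"dy": 0,"dz": -1.3,"ax": 0,"ay": 0,"az": 0}
    - {"dx": 0,"dy": 0,"dz": -1.3,"ax": 0,"ay": 0,"az": 0}
    - {"dx": 0,"dy": 0,"dz": -1.3,"ax": 0,"ay": 0,"az": 0}
    - {"dx": 0,"dy": 0,"dz": -1.3,"ax": 0,"ay": 0,"az": 0}
    - {"dx": 0,"dy": 0,"dz": -0.8,"ax": 0,"ay": 0,"az": 0}
    - {"dx": 0,"dy": 0,"dz": -0.4,"ax": 0,"ay": 0,"az": 0}

```text
t: 29.7
eef_pos: [561.0, 157.5, 327.1]
eef_rot: [2.06, 2.37, 0.002]
contact_force: [-0.0, 0.1, -4.6]
finger_gap: 14.5
```

```bash
python3 -c "
from h import *
go(553.3,-214,322,68.2)"
```

```text
t 29.7 pos [561.  157.5 327.1] yaw 8.01 tilt [0.09 0.  ] F [-0.   0.1 -4.6] M [ 0.011 -0.021 -0.02 ] gap 14.5
shift cm [-36.68  -5.94   0.51] turn [ 8.000e-02  6.000e-02 -6.019e+01]
```

drive_tool:
  motion:
    - {"dx": -2.5,"dy": -0.4,"dz": -0.05,"ax": 0,"ay": 0,"az": 0}
    - {"dx": -5,"dy": -0.8,"dz": -0.05,"ax": 0,"ay": 0,"az": 0}
    - {"dx": -5.5,"dy": -0.9,"dz": -0.05,"ax": 0,"ay": 0,"az": 0}
    - {"dx": -5.5,"dy": -0.9,"dz": -0.05,"ax": 0,"ay": 0,"az": 0}
    - {"dx": -5.5,"dy": -0.9,"dz": 0,"ax": 0,"ay": 0,"az": 0}
    - {"dx": -5,"dy": -0.8,"dz": 0,"ax": 0,"ay": 0,"az": 0}
    - {"dx": -3,"dy": -0.5,"dz": 0,"ax": 0,"ay": 0,"az": 0}
    - {"dx": -1.5,"dy": -0.3,"dz": 0,"ax": 0,"ay": 0,"az": 0}

```text
t: 30.7
eef_pos: [552.5, -191.1, 327.1]
eef_rot: [-2.056, -2.372, 0.0]
contact_force: [0.9, 0.7, -4.1]
finger_gap: 14.5
```

```bash
python3 -c "
from h import *
go(553.3,-214,290,8)"
```

```text
t 30.7 pos [ 552.5 -191.1  327.1] yaw 8.18 tilt [-0.11  0.08] F [ 0.9  0.7 -4.1] M [-0.01   0.012  0.04 ] gap 14.5
shift cm [-2.28 -0.24  3.71] turn [-0.09 -0.1   0.18]
```

drive_tool:
  motion:
    - {"dx": -0.8,"dy": -0.1,"dz": 0.5,"ax": 0,"ay": 0,"az": 0}
    - {"dx": -0.7,"dy": -0.1,"dz": 1,"ax": 0,"ay": 0,"az": 0}
    - {"dx": -0.3,"dy": 0,"dz": 1,"ax": 0,"ay": 0,"az": 0}
    - {"dx": 0,"dy": 0,"dz": 1,"ax": 0,"ay": 0,"az": 0}
    - {"dx": 0,"dy": 0,"dz": 0.7,"ax": 0,"ay": 0,"az": 0}
    - {"dx": 0,"dy": 0,"dz": 0.3,"ax": 0,"ay": 0,"az": 0}
    - {"dx": 0,"dy": 0,"dz": 0,"ax": 0,"ay": 0,"az": 0}
    - {"dx": 0,"dy": 0,"dz": 0,"ax": 0,"ay": 0,"az": 0}

```text
t: 31.7
eef_pos: [553.4, -207.3, 278.2]
eef_rot: [-2.052, -2.374, -0.0]
contact_force: [-0.6, -1.5, -3.2]
finger_gap: 14.2
```

```bash
python3 -c "
from h import *
go(553.3,-214,260,8)
o=get_obs();s=capture('side');p=o['eef_pos']
for h in (0,36,100): print('axis',h,np.round(proj(s,(*p[:2],p[2]-194.4+h)),2))
u,v,r=308,260,40
im=cv2.resize(s['image'][v-r:v+r,u-r:u+r,::-1],(600,600),interpolation=cv2.INTER_CUBIC); cv2.imwrite('pics/r1.png',im)
"
```

```text
t 31.7 pos [ 553.4 -207.3  278.2] yaw 8.33 tilt [-0.16  0.16] F [-0.6 -1.5 -3.2] M [-0.002  0.     0.018] gap 14.2
shift cm [-0.67 -0.1   1.82] turn [-0.14 -0.18  0.33]
axis 0 [308.59 266.4 ]
axis 36 [307.89 257.98]
axis 100 [306.54 241.77]
```

View pics/r1.png

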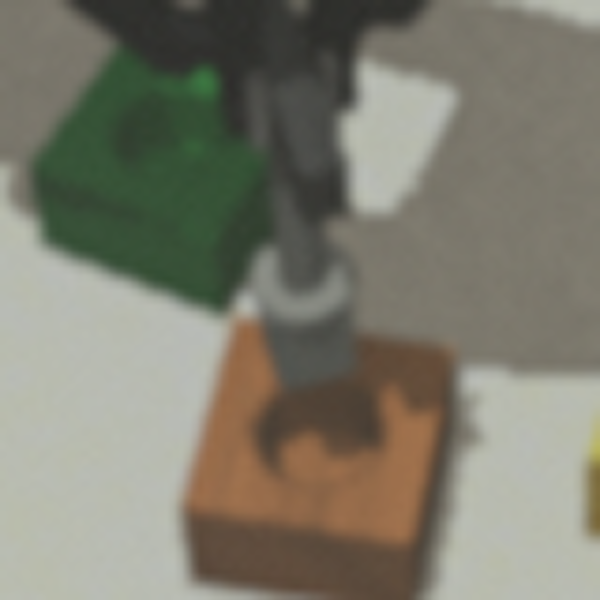

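drive_tool:
  motion:
    - {"dx": -0.35,"dy": 0,"dz": 0,"ax": -0.1,"ay": -0.15,"az": 0}
    - {"dx": -0.2,"dy": 0,"dz": 0.3,"ax": 0,"ay": 0,"az": 0}
    - {"dx": 0,"dy": 0,"dz": 0.4,"ax": 0,"ay": 0,"az": 0}
    - {"dx": 0,"dy": 0,"dz": 0.3,"ax": 0,"ay": 0,"az": 0}
    - {"dx": 0,"dy": 0,"dz": 0.1,"ax": 0,"ay": 0,"az": 0}
    - {"dx": 0,"dy": 0,"dz": 0,"ax": 0,"ay": 0,"az": 0}
    - {"dx": 0,"dy": 0,"dz": 0,"ax": 0,"ay": 0,"az": 0}
    - {"dx": 0,"dy": 0,"dz": 0,"ax": 0,"ay": 0,"az": 0}

```text
t: 32.75
eef_pos: [554.3, -213.2, 266.8]
eef_rot: [-2.054, -2.377, 0.0]
contact_force: [-0.1, 0.6, -2.5]
finger_gap: 14.5
```

```bash
python3 -c "
from h import *
go(553.3,-214,246,8)
o=get_obs();s=capture('side');p=o['eef_pos']
u,v,r=308,265,30
im=cv2.resize(s['image'][v-r:v+r,u-r:u+r,::-1],(600,600),interpolation=cv2.INTER_CUBIC); cv2.imwrite('pics/r2.png',im)
"
```

```text
t 32.75 pos [ 554.3 -213.2  266.8] yaw 8.32 tilt [-0.01  0.  ] F [-0.1  0.6 -2.5] M [-0.008  0.037 -0.021] gap 14.5
shift cm [-0.06 -0.11  2.08] turn [-0.01 -0.    0.32]
```

View pics/r2.png

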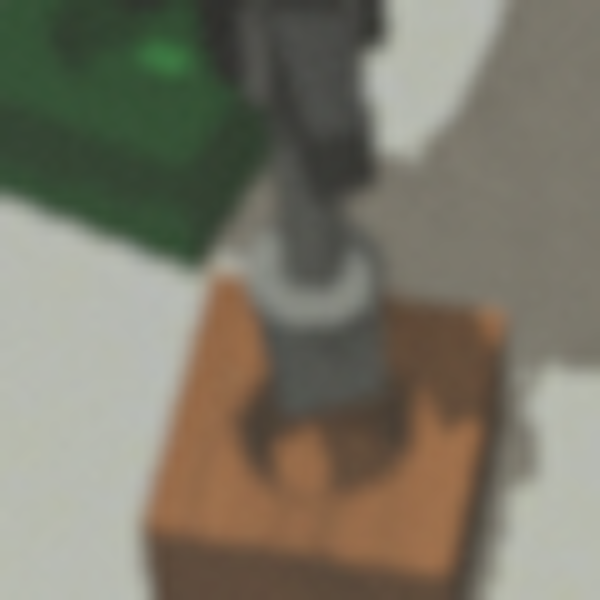

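drive_tool:
  motion:
    - {"dx": -0.02,"dy": -0.15,"dz": 0.2,"ax": 0,"ay": 0,"az": 0}
    - {"dx": 0,"dy": -0.04,"dz": 0.3,"ax": 0,"ay": 0,"az": 0}
    - {"dx": 0,"dy": 0,"dz": 0.3,"ax": 0,"ay": 0,"az": 0}
    - {"dx": 0,"dy": 0,"dz": 0.3,"ax": 0,"ay": 0,"az": 0}
    - {"dx": 0,"dy": 0,"dz": 0.3,"ax": 0,"ay": 0,"az": 0}
    - {"dx": 0,"dy": 0,"dz": 0.2,"ax": 0,"ay": 0,"az": 0}
    - {"dx": 0,"dy": 0,"dz": 0.2,"ax": 0,"ay": 0,"az": 0}
    - {"dx": 0,"dy": 0,"dz": 0.1,"ax": 0,"ay": 0,"az": 0}

```text
t: 33.8
eef_pos: [552.3, -213.7, 246.3]
eef_rot: [-2.054, -2.377, 0.0]
contact_force: [0.0, -0.1, -3.3]
finger_gap: 14.2
```

```bash
python3 -c "
from h import *
go(552.5,-214,206.4,8)
o=get_obs();s=capture('side');p=o['eef_pos']
u,v,r=308,265,30
im=cv2.resize(s['image'][v-r:v+r,u-r:u+r,::-1],(600,600),interpolation=cv2.INTER_CUBIC); cv2.imwrite('pics/r3.png',im)
"
```

```text
t 33.8 pos [ 552.3 -213.7  246.3] yaw 8.32 tilt [-0.01  0.01] F [ 0.  -0.1 -3.3] M [0.004 0.015 0.044] gap 14.2
shift cm [-0.03  0.02  3.99] turn [-0.01 -0.01  0.32]
```

View pics/r3.png

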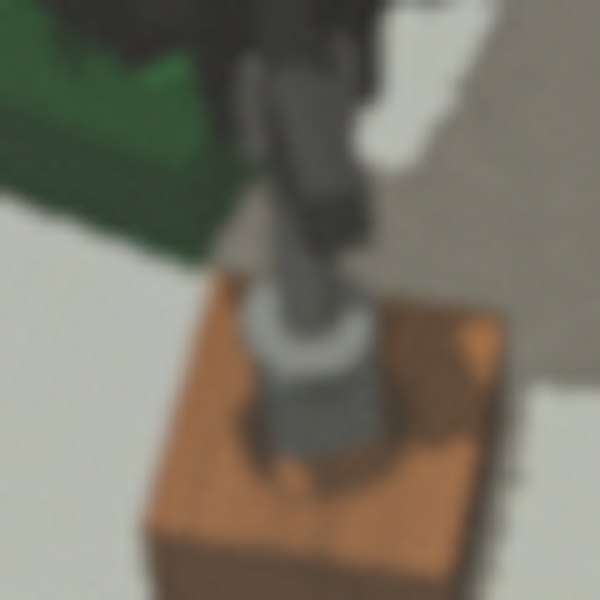

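drive_tool:
  motion:
    - {"dx": 0,"dy": 0,"dz": 0.3,"ax": 0,"ay": 0,"az": 0}
    - {"dx": 0,"dy": 0,"dz": 0.4,"ax": 0,"ay": 0,"az": 0}
    - {"dx": 0,"dy": 0,"dz": 0.5,"ax": 0,"ay": 0,"az": 0}
    - {"dx": 0,"dy": 0,"dz": 0.5,"ax": 0,"ay": 0,"az": 0}
    - {"dx": 0,"dy": 0,"dz": 0.5,"ax": 0,"ay": 0,"az": 0}
    - {"dx": 0,"dy": 0,"dz": 0.5,"ax": 0,"ay": 0,"az": 0}
    - {"dx": 0,"dy": 0,"dz": 0.4,"ax": 0,"ay": 0,"az": 0}
    - {"dx": 0,"dy": 0,"dz": 0.2,"ax": 0,"ay": 0,"az": 0}

```text
t: 34.85
eef_pos: [552.2, -213.7, 210.8]
eef_rot: [-2.054, -2.376, 0.0]
contact_force: [-0.1, -0.5, -2.5]
finger_gap: 14.3
```

```bash
python3 -c "
from h import *
go(552.5,-214,206.4,8)"
```

```text
t 34.85 pos [ 552.2 -213.7  210.8] yaw 8.32 tilt [-0.03  0.01] F [-0.1 -0.5 -2.5] M [-0.021  0.012  0.001] gap 14.3
shift cm [-0.04  0.02  0.44] turn [-0.02 -0.02  0.32]
```

drive_tool:
  motion:
    - {"dx": 0,"dy": 0,"dz": 0.1,"ax": 0,"ay": 0,"az": 0}
    - {"dx": 0,"dy": 0,"dz": 0.1,"ax": 0,"ay": 0,"az": 0}
    - {"dx": 0,"dy": 0,"dz": 0.1,"ax": 0,"ay": 0,"az": 0}
    - {"dx": 0,"dy": 0,"dz": 0.07,"ax": 0,"ay": 0,"az": 0}
    - {"dx": 0,"dy": 0,"dz": 0.05,"ax": 0,"ay": 0,"az": 0}
    - {"dx": 0,"dy": 0,"dz": 0.04,"ax": 0,"ay": 0,"az": 0}
    - {"dx": 0,"dy": 0,"dz": 0,"ax": 0,"ay": 0,"az": 0}
    - {"dx": 0,"dy": 0,"dz": 0,"ax": 0,"ay": 0,"az": 0}

```text
t: 35.85
eef_pos: [552.4, -213.8, 206.3]
eef_rot: [2.054, 2.377, 0.0]
contact_force: [-1.0, 0.2, -3.3]
finger_gap: 14.3
```

```bash
python3 -c "
from h import *
go(552.5,-214,206.4,8)"
```

```text
t 35.85 pos [ 552.4 -213.8  206.3] yaw 8.32 tilt [ 0.01 -0.01] F [-1.   0.2 -3.3] M [-0.006 -0.007  0.048] gap 14.3
shift cm [-0.02  0.01 -0.01] turn [0.01 0.01 0.32]
```

drive_tool:
  motion:
    - {"dx": 0,"dy": 0,"dz": 0.03,"ax": 0,"ay": 0,"az": 0}
    - {"dx": 0,"dy": 0,"dz": 0.03,"ax": 0,"ay": 0,"az": 0}
    - {"dx": 0,"dy": 0,"dz": 0.03,"ax": 0,"ay": 0,"az": 0}
    - {"dx": 0,"dy": 0,"dz": 0,"ax": 0,"ay": 0,"az": 0}
    - {"dx": 0,"dy": 0,"dz": 0,"ax": 0,"ay": 0,"az": 0}
    - {"dx": 0,"dy": 0,"dz": 0,"ax": 0,"ay": 0,"az": 0}
    - {"dx": 0,"dy": 0,"dz": 0,"ax": 0,"ay": 0,"az": 0}
    - {"dx": 0,"dy": 0,"dz": 0,"ax": 0,"ay": 0,"az": 0}

```text
t: 36.85
eef_pos: [552.5, -213.8, 206.3]
eef_rot: [2.054, 2.376, 0.0]
contact_force: [-1.1, 0.2, 2.1]
finger_gap: 14.4
```

```bash
python3 -c "
from h import *
go(552.5,-214,206.4,8)"
```

```text
t 36.85 pos [ 552.5 -213.8  206.3] yaw 8.32 tilt [ 0.06 -0.04] F [-1.1  0.2  2.1] M [ 0.195  0.371 -0.006] gap 14.4
shift cm [-0.02  0.   -0.01] turn [0.05 0.04 0.32]
```

The key is on the hole's floor (Fz +2 N). Opening slowly enough to 35 mm.

drive_tool:
  motion:
    - {"dx": 0,"dy": 0,"dz": 0,"ax": 0,"ay": 0,"az": 0}
    - {"dx": 0,"dy": 0,"dz": 0,"ax": 0,"ay": 0,"az": 0}
    - {"dx": 0,"dy": 0,"dz": 0,"ax": 0,"ay": 0,"az": 0}
    - {"dx": 0,"dy": 0,"dz": 0,"ax": 0,"ay": 0,"az": 0}
    - {"dx": 0,"dy": 0,"dz": 0,"ax": 0,"ay": 0,"az": 0}
    - {"dx": 0,"dy": 0,"dz": 0,"ax": 0,"ay": 0,"az": 0}
    - {"dx": 0,"dy": 0,"dz": 0,"ax": 0,"ay": 0,"az": 0}
    - {"dx": 0,"dy": 0,"dz": 0,"ax": 0,"ay": 0,"az": 0}
  claw: 0.2

```text
t: 37.85
eef_pos: [552.6, -214.0, 206.2]
eef_rot: [2.053, 2.375, 0.001]
contact_force: [-0.2, 0.3, 0.3]
finger_gap: 51.2
```

```bash
python3 -c "
from h import *
go(552.5,-214,320,8)
s=capture('side')
u,v,r=308,250,40
im=cv2.resize(s['image'][v-r:v+r,u-r:u+r,::-1],(600,600),interpolation=cv2.INTER_CUBIC); cv2.imwrite('pics/r4.png',im)
"
```

```text
t 37.85 pos [ 552.6 -214.   206.2] yaw 8.32 tilt [ 0.09 -0.05] F [-0.2  0.3  0.3] M [-0.011 -0.004 -0.027] gap 51.2
shift cm [ -0.02   0.   -11.38] turn [0.08 0.06 0.32]
```

View pics/r4.png

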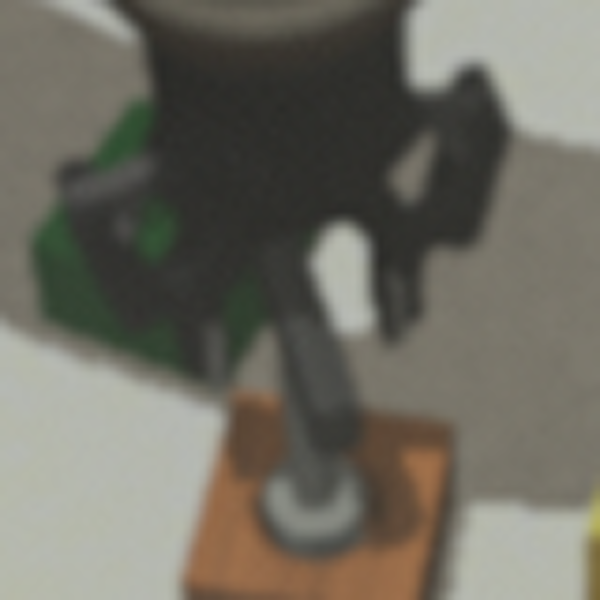

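The key stands free between the open fingers, with its collar at crop (312,510). Lifting straight up.

drive_tool:
  motion:
    - {"dx": 0,"dy": 0,"dz": -0.8,"ax": 0,"ay": 0,"az": 0}
    - {"dx": 0,"dy": 0,"dz": -1.8,"ax": 0,"ay": 0,"az": 0}
    - {"dx": 0,"dy": 0,"dz": -2.5,"ax": 0,"ay": 0,"az": 0}
    - {"dx": 0,"dy": 0,"dz": -2.5,"ax": 0,"ay": 0,"az": 0}
    - {"dx": 0,"dy": 0,"dz": -2,"ax": 0,"ay": 0,"az": 0}
    - {"dx": 0,"dy": 0,"dz": -1,"ax": 0,"ay": 0,"az": 0}
    - {"dx": 0,"dy": 0,"dz": -0.3,"ax": 0,"ay": 0,"az": 0}
    - {"dx": 0,"dy": 0,"dz": 0,"ax": 0,"ay": 0,"az": 0}

```text
t: 38.9
eef_pos: [552.3, -213.7, 325.0]
eef_rot: [2.051, 2.373, 0.002]
contact_force: [0.6, -0.0, -1.0]
finger_gap: 51.4
```

```bash
python3 -c "
from h import *
go(552.5,-214,320,8)
s=capture('side')
u,v,r=308,250,40
im=cv2.resize(s['image'][v-r:v+r,u-r:u+r,::-1],(400,400),interpolation=cv2.INTER_CUBIC); 
b=cv2.resize(s['image'][:,160:560,::-1],(400,400))
cv2.imwrite('pics/r5.png',np.hstack([im,b]))
"
```

```text
t 38.9 pos [ 552.3 -213.7  325. ] yaw 8.32 tilt [ 0.29 -0.16] F [ 0.6 -0.  -1. ] M [ 0.054  0.047 -0.049] gap 51.4
shift cm [-0.03  0.02  0.5 ] turn [0.26 0.2  0.32]
```

View pics/r5.png

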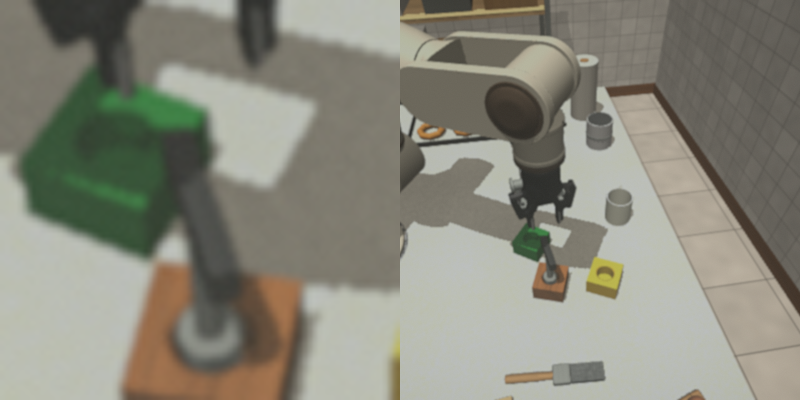

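The key stands alone and upright in the brown stand (crop 208,335), clear of the gripper. The mug and brush look unmoved. Handing in.

```bash
python3 -c "
from plant import *
print(close_job())"
```

```text
the job is handed in; nothing more can be done
None
```

The job is done and handed in at about 39 s of the 67 s allowed; the hand-in gave no verdict.

- **Seating:** I gripped the key across its bar at 110 N and lowered it into the bore. It touched the nut's edge about 4 mm below the nut's top. A sideways shift of under 1 mm let it drop on, and the socket ended about 13 mm below the nut's top. The highest force I saw on the nut or pump was about 3 N, but I only read it at the end of each call.
- **Tightening:** I turned the nut clockwise at a running torque of about 0.1 N m until it came up firm. I pulled it to about 0.5 N m, where the joint effort (0.506) and the wrist sensor (0.495) agreed. I then turned back about 15 degrees in all and lifted off, with the torque reading zero.
- **Return:** I set the key down on the floor of the stand's hole, opened the fingers and backed straight up.

The last picture shows the key upright in the brown stand, clear of the gripper, with the mug and brush where they were. The bowl was hidden behind the arm in that picture, so I did not check it, but nothing was moved near it. The side and top cameras disagreed by 1 to 3 mm, so I aligned the key with the bore and the hole by comparing them in the side view, and located the nut by feel.

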